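# Reload the carving jig

### The arm

A 6-joint arm with a two-finger parallel gripper is mounted at the origin on the work surface. World frame = base frame: x ahead of the robot, y to its left, z up, the work surface at z = 0. Lengths are in mm, angles in rad, forces in N, time in s.
With the tool pointing down it reaches from about 300 to 775 mm from the base axis. Payload 14.6 kg.
Tool frame: the origin (TCP) lies between the finger pads; the fingertips stand 17 mm ahead of it and the grasp point (between the pads) lies 2 mm behind it (manip.tip_reach is the distance from the TCP to the fingertips, in mm); z points along the fingers, y is the line along which they close (so a half turn about z gives the same grasp; the last joint's range is limited). The gripper opens to 94 mm and grips with 3 to 60 N. Pads are 16 mm wide; open, the fingers measure 119 mm over their backs; the gripper's body (75 mm by 177 mm) begins 78 mm behind the grasp point.
Start: joints at [-1.34, 0.3, 1.521, -0, 1.321, -0.067], TCP at [161.373, -525.783, 182.846] pointing down, gripper open.
Joint ranges: [-3.03, 3.03], [-0.79, 2.21], [0.23, 2.52], [-1.04, 4.18], [0, 3.07], [-2.55, 2.55]. Speed limits (rad/s): [2.22, 2.22, 2.57, 3.14, 3.14, 3.14].

### API

Orientations are given as [roll, pitch, yaw] about the fixed x, y, z axes, in that order (R = Rz(yaw) Ry(pitch) Rx(roll)).
In Python, from cell import manip, viewer gives the robot as it stands.
- The arm moves only by the tool apply_moves, never from a script. Its argument "moves" is a list of rows, each a list of 3 entries, a list of its own where there are three numbers: the shift along the tool's x, y, z each as a share of 0.25 m, from -1 to 1, then the turn, a rotation vector about the tool's x, y, z each as a share of pi rad, from -1 to 1, then the closure, from 0 (fully open) to 1 (shut). In form: [[[dx, dy, dz], [wx, wy, wz], grip], ...]. A call has 1 to 12 rows; each row is the pose to reach, as a shift and turn from the pose commanded when the call began, along the tool's axes at that moment, turning the shorter way round; what a row does not reach only later rows make up. A row lasts 1/12 s, in which the tool goes at most 41.7 mm and 7.16 degrees, less where a joint would pass 70% of its speed; a pose out of reach is approached as far as the arm can. A call with a number of a shift or a turn outside -1 to 1 is refused whole. A call with a gripper value outside its range is refused whole. The fingers move at their own pace and stop on an object; "squeeze" is the grip in N (left out, the last holds). Time passes only in rows, so rows that repeat a pose let the fingers close. It gives the time, the measured TCP pose, the force, the opening and the grip force at its end, in the units of the state.
- manip.read_state(): the state, without advancing time (a new reading comes with each control period).
- viewer.camera(name): name is "side" or "top"; returns the picture (384x512x3 uint8, blue, green, red); there is no depth.
- viewer.camera_info(name): a dict with "camera_matrix" (3x3 intrinsics, pixels), "R" (3x3) and "t" (3): a world point X has camera coordinates R X + t. Camera axes: x right, y down, z forward; pixel columns grow to the right and rows downward; lengths in mm; the calibration is good to about 2 mm. A picture is of the moment at which its call begins. camera_info takes no time and is no camera call.
- manip.sign_off(): hands the job in; it is judged then, once.
The state is a dict: "clock": time; "joints": joint angles; "qd": joint speeds; "effort": joint torques, N m; "eef_pos": TCP position; "eef_rot": TCP orientation; "wrist_force": force on the tool from outside, world axes, zero at the start; "moment": the same for the moment, N m; "finger_gap": finger opening in mm; "finger_force": force on a finger pad.
Only numpy, scipy, OpenCV 4.12 (cv2) and the standard library are available. Lean on these libraries where they do the work, as an engineer would, in place of code of your own. Each camera call takes 0.05 s, during which the arm holds its last target. There are 200 camera calls.

### The job

Get the carving jig ready for the next batch: clear every dark offcut out of its pockets into the scrap tray and put each handle blank in a pocket of its own, tongue under the steel lip and lying flat on the pocket floor, drawing the keeper bar back first if it is in the way. When all the blanks are in, slide the keeper bar fully shut over their toes, and leave the glue bottle, hammer and mug alone.

Things in the scene. Friction and masses are not known exactly. Their poses are not given: they have to be found in the camera images.
- jig: carving jig fixed to the bench: plywood board 200 x 256 x 12 mm with three pockets side by side, 80 mm apart in y, a steel lip across their -x (robot-side) ends and a sliding steel keeper bar across their +x ends. Origin at the underside, x from lip to keeper, z up
- pocket1 (a point): the +y pocket; point on its floor (12 mm above the bench), at the middle of its back wall, under the lip. x runs along the pocket away from the lip, y across, z up. Cavity: x 0 to 115 mm, 45 mm wide. The lip covers x 0-18, underside 18 and top 24 mm above the floor. Far wall at x 115-123, 12 mm high. Side cheeks 12 mm high only at x 0-38 and 88-115; open for fingers between
- pocket2 (a point): the middle pocket; point on its floor (12 mm above the bench), at the middle of its back wall, under the lip. x runs along the pocket away from the lip, y across, z up. Cavity: x 0 to 115 mm, 45 mm wide. The lip covers x 0-18, underside 18 and top 24 mm above the floor. Far wall at x 115-123, 12 mm high. Side cheeks 12 mm high only at x 0-38 and 88-115; open for fingers between
- pocket3 (a point): the -y pocket; point on its floor (12 mm above the bench), at the middle of its back wall, under the lip. x runs along the pocket away from the lip, y across, z up. Cavity: x 0 to 115 mm, 45 mm wide. The lip covers x 0-18, underside 18 and top 24 mm above the floor. Far wall at x 115-123, 12 mm high. Side cheeks 12 mm high only at x 0-38 and 88-115; open for fingers between
- keeper (a joint): slide of the keeper bar along the jig's x, in m: 0 fully shut (the 24 mm wide bar covers pocket x 101-125 mm, underside 21 and top 31 mm above the pocket floor, over the toes of seated blanks), 0.045 fully drawn back (pocket x 146-170 mm). Starts anywhere between; about 2.5 N friction, stays where left
- keeper_grip (a point): the dark wooden grip standing on the middle of the keeper bar: 18 x 24 x 36 mm high (jig x, y, z), its foot on the bar 43 mm and its top 79 mm above the bench. This point is on its axis 16 mm below its top; moves with the bar
- blank1: loose pale wooden handle blank, ~90 g, up to three alike (absent: None). Body 66 x 40 x 28 mm (x, y, z); at its -x end a tongue 28 long, 30 wide, 9 thick; at its +x end a step-like toe 16 long, 40 wide, 18 thick; flush underneath, 110 overall. Origin on the underside below the body's centre: body x -33 to +33 mm, tongue tip x -61, toe end x +49. Lies z up at the start
- blank2: loose pale wooden handle blank, ~90 g, up to three alike (absent: None). Body 66 x 40 x 28 mm (x, y, z); at its -x end a tongue 28 long, 30 wide, 9 thick; at its +x end a step-like toe 16 long, 40 wide, 18 thick; flush underneath, 110 overall. Origin on the underside below the body's centre: body x -33 to +33 mm, tongue tip x -61, toe end x +49. Lies z up at the start
- blank3: loose pale wooden handle blank, ~90 g, up to three alike (absent: None). Body 66 x 40 x 28 mm (x, y, z); at its -x end a tongue 28 long, 30 wide, 9 thick; at its +x end a step-like toe 16 long, 40 wide, 18 thick; flush underneath, 110 overall. Origin on the underside below the body's centre: body x -33 to +33 mm, tongue tip x -61, toe end x +49. Lies z up at the start
- blank1_tongue (a point): point at the middle of the lower edge of blank1's tongue tip, on its underside; axes as the blank
- blank2_tongue (a point): point at the middle of the lower edge of blank2's tongue tip, on its underside; axes as the blank
- blank3_tongue (a point): point at the middle of the lower edge of blank3's tongue tip, on its underside; axes as the blank
- offcut1: loose dark block of waste wood 60 x 28 x 24 mm (x, y, z), lying lengthwise on the floor of a pocket at the start, if present (absent reads None). Origin at the centre of its underside. About 30 g
- offcut2: loose dark block of waste wood 60 x 28 x 24 mm (x, y, z), lying lengthwise on the floor of a pocket at the start, if present (absent reads None). Origin at the centre of its underside. About 30 g
- offcut3: loose dark block of waste wood 60 x 28 x 24 mm (x, y, z), lying lengthwise on the floor of a pocket at the start, if present (absent reads None). Origin at the centre of its underside. About 30 g
- tray: open plywood scrap tray fixed to the bench, 220 x 135 x 45 mm high outside (x, y, z), walls and floor 7 mm; origin at the centre of its underside
- glue: bystander: white glue bottle, 60 mm across, 150 mm tall, origin under its foot
- mallet: bystander: hammer lying on the bench, about 300 mm long
- mug: bystander: white mug, 76 mm across, 90 mm tall
There are look-alikes about, which are no part of the job. Leave any green look-alike of the offcut1 alone.

How it is judged:
By the outcome, as a careful person would: the job done as asked, in the order asked, and still so for the second after the job is handed in, with the robot touching nothing.
Of blank1, blank2, blank3 only 2 to 3 are there at a start; the rules pass over those that are not, and their reading is None.
Of offcut1, offcut2, offcut3 only 2 to 3 are there at a start; the rules pass over those that are not, and their reading is None.
At some moment in a run one of blank1, blank2, blank3 may be knocked a few centimetres aside while the robot is not near it.
Once in a run the grip may slacken for a moment while it holds something.
It also fails if it takes over 210 s, if anything falls off the work surface, if the arm or the gripper's body presses on something with over 40 N, if the wrist force passes 120 N, or if a joint passes its speed limit or range.

## Working session

There is one attempt and no reset: what is moved stays moved. The work goes in short steps, Python scripts to look and compute and a tool call to move; the robot and the scene stay as the last step left them, time stands still between calls to the robot, and variables do not carry over. Pictures are saved under pics/ and viewed, at most 14 in all, crops included, and the job is handed in when it is done.

Besides the shell and the picture viewer there is one more tool, called after "Emit:" as name([rows], argument=value, ...), one row to a line, values as JSON. apply_moves: Moves the arm, as the interface text tells. Shift numbers are shares of 0.25 m and turn numbers shares of pi rad, none past 1 either way. Its arguments: {"type":"object","properties":{"moves":{"type":"array"},"squeeze":{"type":"number"}},"required":["moves"]}

```bash
mkdir -p pics; ls
python3 - <<'E'
from cell import manip, viewer
import cv2, numpy as np
for n in ("top","side"):
    im=viewer.camera(n); cv2.imwrite(f"pics/{n}0.png",im); 
    i=viewer.camera_info(n); print(n,{k:np.round(v,3).tolist() for k,v in i.items()})
print(manip.read_state())
a=cv2.imread("pics/top0.png");cv2.imwrite("pics/top0b.png",cv2.resize(a,(800,600),interpolation=cv2.INTER_CUBIC))
a=cv2.imread("pics/side0.png");cv2.imwrite("pics/side0b.png",cv2.resize(a,(800,600),interpolation=cv2.INTER_CUBIC))
E
```

```text
pics
top {'camera_matrix': [[461.433, 0.0, 252.461], [0.0, 461.433, 191.68], [0.0, 0.0, 1.0]], 'R': [[-0.0, -1.0, -0.027], [-0.992, 0.004, -0.127], [0.127, 0.027, -0.992]], 't': [46.487, 538.122, 1111.828]}
side {'camera_matrix': [[491.366, 0.0, 253.915], [0.0, 491.366, 188.963], [0.0, 0.0, 1.0]], 'R': [[-0.96, -0.28, -0.006], [-0.134, 0.478, -0.868], [0.246, -0.832, -0.496]], 't': [524.691, 121.712, 1346.171]}
{'clock': 0.1, 'joints': array([-1.33959700e+00,  3.00410440e-01,  1.52151670e+00, -8.96939436e-06,
        1.32068475e+00, -6.66001290e-02]), 'qd': array([ 0.00026991, -0.00058333, -0.00084433,  0.00041715,  0.00137242,
        0.00229705]), 'effort': array([ 7.30574757e-04, -5.32645476e+01, -3.53283620e+01,  7.09515042e-02,
        2.35044683e-02, -4.26154634e-05]), 'eef_pos': array([ 161.3157952 , -525.54515882,  182.34684424]), 'eef_rot': array([-3.14057509e+00, -5.91628793e-05,  2.97801645e-01]), 'wrist_force': array([ 0.43337271, -0.17298128,  0.1670235 ]), 'moment': array([-0.04258499, -0.00391093, -0.00267166]), 'finger_force': 0.0, 'finger_gap': 94.08448986530098}
```

View pics/top0b.png

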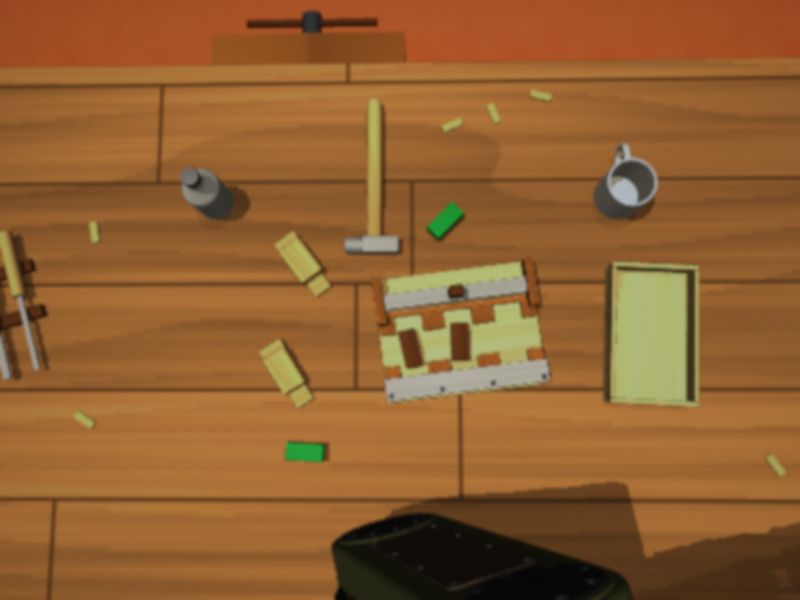

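View pics/side0b.png

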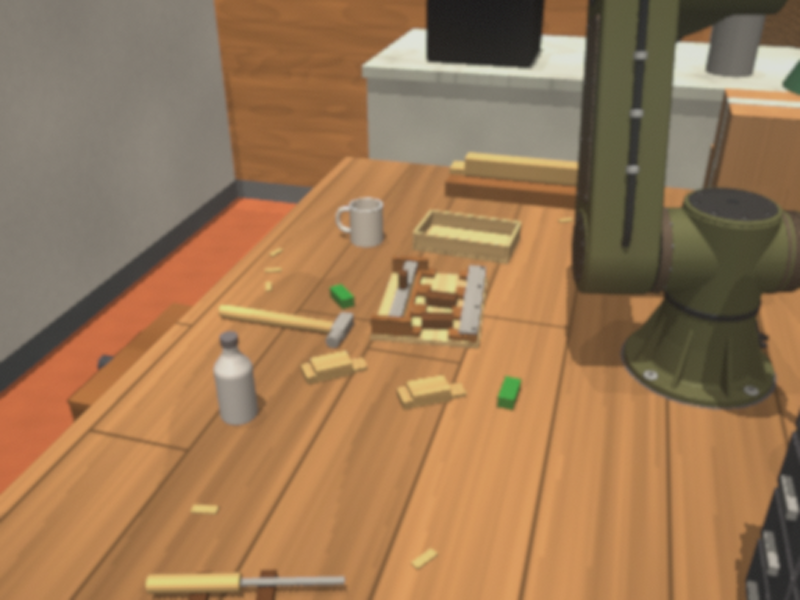

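Run:
```python
import cv2, numpy as np
a=cv2.imread("pics/top0.png")[140:265,155:360]
b=cv2.imread("pics/side0.png")[150:260,180:340]
a=cv2.resize(a,(800,488),interpolation=cv2.INTER_CUBIC)
cv2.imwrite("pics/ca.png",a)
b=cv2.resize(b,(800,550),interpolation=cv2.INTER_CUBIC);cv2.imwrite("pics/cb.png",b)
```

```text
(no output)
```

View pics/ca.png

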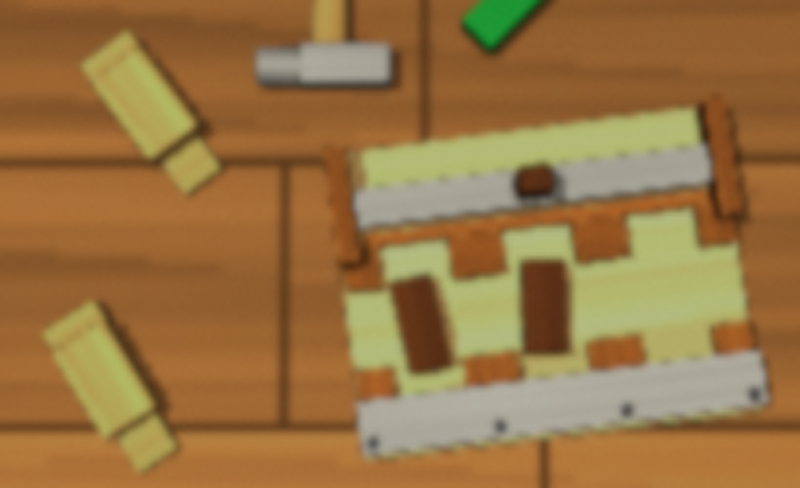

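View pics/cb.png

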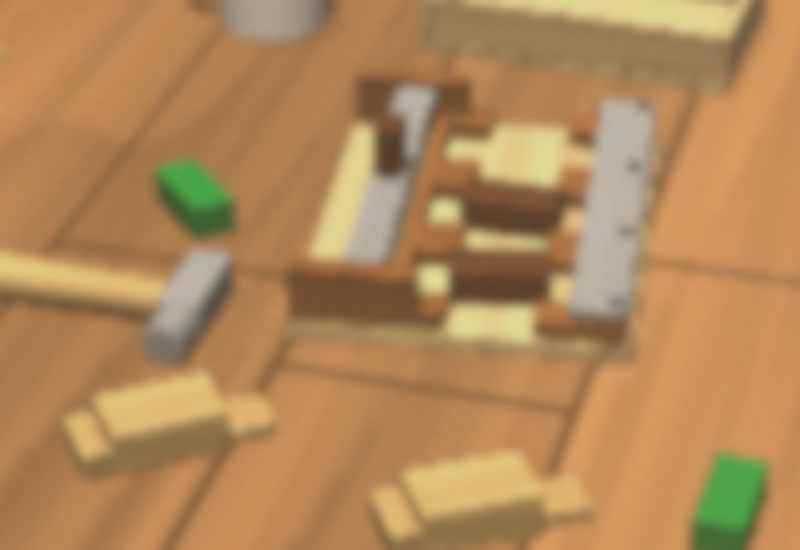

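```bash
cat > h.py <<'E'
from cell import manip, viewer
import cv2, numpy as np
from scipy.spatial.transform import Rotation as Ro
def ray(n,uv,z):
    i=viewer.camera_info(n);K,R,t=[np.array(i[k],float) for k in("camera_matrix","R","t")]
    C=-R.T@t; d=R.T@np.linalg.solve(K,np.array([uv[0],uv[1],1.]))
    return C+d*(z-C[2])/d[2]
def rect(n,mask,z,mina=60):
    """rects of blobs projected to plane z: centre, sides, angle of the long side"""
    out=[]
    for c in cv2.findContours(mask,cv2.RETR_EXTERNAL,cv2.CHAIN_APPROX_NONE)[0]:
        if cv2.contourArea(c)<mina: continue
        w=np.array([ray(n,p[0],z)[:2] for p in c],np.float32)
        r=cv2.minAreaRect(w);b=cv2.boxPoints(r)
        e=b[1]-b[0],b[2]-b[1];l=max(e,key=np.linalg.norm);l=l*np.sign(l[0] if abs(l[0])>1e-6 else 1)
        out.append((np.round(c[:,0].mean(0)),np.round(r[0],1),np.round(sorted(np.array(r[1])),1),round(float(np.arctan2(l[1],l[0])),3),w))
    return out
def go(pos,yaw,tilt=0):
    """shares from the measured pose to a tool pose: down, tool x along yaw, tilt lifts the +x side"""
    s=manip.read_state();R0=Ro.from_euler("xyz",s["eef_rot"])
    R1=Ro.from_euler("z",yaw)*Ro.from_euler("y",-tilt)*Ro.from_euler("x",np.pi)
    d=R0.inv().apply(np.array(pos)-s["eef_pos"])/250
    w=(R0.inv()*R1).as_rotvec()/np.pi
    print("go",np.round(pos,1),"shift",np.round(d,3).tolist(),"turn",np.round(w,4).tolist())
E
python3 - <<'E'
from h import *
a=cv2.imread("pics/top0.png");h=cv2.cvtColor(a,cv2.COLOR_BGR2HSV)
def show(t,m,z,**k):
    for r in rect("top",m,z,**k): print(t,*r[:4])
roi=np.zeros(h.shape[:2],np.uint8);roi[140:265,155:360]=255
g=cv2.inRange(h,(0,0,90),(180,60,255))&roi; cv2.imwrite("/tmp/g.png",g)
show("gray36",g,36);show("gray43",g,43)
for p in [(350,70),(590,410),(110,380),(600,290)]:
    print(p,h[140+int(p[1]*.2561),155+int(p[0]*.25625)])
print("offcut hsv",h[140+82,155+108],"blank",h[140+26,155+36],h[140+95,155+26],"tray",h[215,418],"bench",h[140+60,155+30])
E
```

```text
gray36 [299. 243.] [411.9 -67.1] [ 33.9 254.3] -1.446
gray36 [291. 188.] [548.5 -50.2] [ 25.  225.7] -1.445
gray36 [238. 156.] [628.5  83. ] [25.6 83.1] 1.565
gray43 [299. 243.] [411.8 -66.6] [ 33.7 252.7] -1.446
gray43 [291. 188.] [547.5 -49.8] [ 24.9 224.3] -1.445
gray43 [238. 156.] [627.   82.6] [25.4 82.6] 1.565
(350, 70) [ 23  24 169]
(590, 410) [ 23  24 171]
(110, 380) [ 27 127 179]
(600, 290) [ 32 103 183]
offcut hsv [ 11 193  91] blank [ 26 130 180] [ 27 128 179] tray [ 33  95 183] bench [ 15 173 159]
```

```bash
cat >> h.py <<'E'
P2=np.array([410.9,-67.2]);JY=0.125;EX=np.array([np.cos(JY),np.sin(JY)]);EY=np.array([-EX[1],EX[0]])
def pk(k,x,y=0): return P2+EX*x+EY*(80*(2-k)+y)      # pocket point -> world xy
def loc(p): d=np.asarray(p)-P2; return np.round([d@EX,d@EY],1)  # world -> pocket2 frame
def blanks(n="top"):
    h=cv2.cvtColor(viewer.camera(n),cv2.COLOR_BGR2HSV)
    m=cv2.inRange(h,(20,70,130),(36,190,255));out=[]
    for c in cv2.findContours(m,cv2.RETR_EXTERNAL,cv2.CHAIN_APPROX_NONE)[0]:
        if not 250<cv2.contourArea(c)<1500 : continue
        w=np.array([ray(n,p[0],20)[:2] for p in c],np.float32);r=cv2.minAreaRect(w)
        out.append((c[:,0].mean(0).round(),np.round(r[0],1),np.round(sorted(r[1]),1),r,w))
    return out
E
python3 - <<'E'
from h import *
a=cv2.imread("pics/top0.png");h=cv2.cvtColor(a,cv2.COLOR_BGR2HSV)
roi=np.zeros(h.shape[:2],np.uint8);roi[195:245,245:310]=255
m=cv2.inRange(h,(0,120,50),(18,255,112))&roi
for r in rect("top",m,36): print("off",*r[:4],loc(r[1]))
m=cv2.inRange(h,(20,50,100),(38,190,255));m[:,:380]=0
for r in rect("top",m,30,500): print("tray",*r[:4])
for b in blanks():
    r=b[3];bx=cv2.boxPoints(r);e=bx[1]-bx[0],bx[2]-bx[1];l=max(e,key=np.linalg.norm);l=l/np.linalg.norm(l)*np.sign(l[0])
    s=(b[4]-r[0])@l; y=(b[4]-r[0])@np.array([-l[1],l[0]])
    print("blank",*b[:3],"yaw",round(float(np.arctan2(l[1],l[0])),3),"width at -end",np.ptp(y[s<s.min()+15]),"at +end",np.ptp(y[s>s.max()-15]))
go([*pk(2,158-20.3),110],JY)
E
```

```text
off [263. 223.] [461.3  20. ] [25.6 57.9] 0.217 [60.9 80.2]
off [294. 219.] [471.3 -57.9] [27.  56.7] -0.01 [61.1  1.7]
tray [419. 214.] [ 485.5 -362.7] [138.1 224.3] -0.053
blank [183. 239.] [420.8 220.7] [ 40.4 111.2] yaw 0.535 width at -end 29.97324968281646 at +end 39.24809979827842
blank [290. 177.] [576.  -48.2] [ 27.3 221.3] yaw -1.442 width at -end 24.108519959452224 at +end 25.924399265886677
blank [190. 164.] [611.9 205.4] [40.1 79.7] yaw 0.649 width at -end 39.52560213160541 at +end 38.72635882787199
blank [239. 106.] [763.3  82. ] [ 18.3 231.9] yaw 0.003 width at -end 10.226719369210159 at +end 15.688399490909504
go [547.5 -50.  110. ] shift [2.035, -1.365, 0.291] turn [-0.0003, 0.0, 0.055]
```

Emit:
apply_moves([
  [[1,-0.68,0],[0,0,0.055],0],
  [[1,-0.68,0],[0,0,0.055],0],
  [[1,-0.68,0],[0,0,0.055],0],
  [[1,-0.68,0],[0,0,0.055],0],
  [[1,-0.68,0],[0,0,0.055],0],
  [[1,-0.68,0],[0,0,0.055],0],
  [[1,-0.68,0],[0,0,0.055],0],
  [[1,-0.68,0],[0,0,0.055],0],
])

```text
clock: 0.82
eef_pos: [352.7, -286.3, 182.9]
eef_rot: [-3.141, -0.001, 0.128]
wrist_force: [-0.2, -0.4, 0.1]
finger_gap: 94.1
finger_force: 0.0
```

```bash
python3 -c "
from h import *
go([*pk(2,137.7),110],JY);go([*pk(2,137.7),65],JY)"
```

```text
go [547.5 -50.  110. ] shift [0.894, -0.838, 0.293] turn [-0.0001, -0.0002, 0.0009]
go [547.5 -50.   65. ] shift [0.893, -0.838, 0.473] turn [-0.0001, -0.0002, 0.0009]
```

Emit:
apply_moves([
  [[0.9,-0.85,0.1],[0,0,0],0],
  [[0.9,-0.85,0.1],[0,0,0],0],
  [[0.9,-0.85,0.1],[0,0,0],0],
  [[0.9,-0.85,0.1],[0,0,0],0],
  [[0.9,-0.85,0.1],[0,0,0],0],
  [[0.9,-0.85,0.1],[0,0,0],0],
  [[0.9,-0.85,0.1],[0,0,0],0],
  [[0.9,-0.85,0.1],[0,0,0],0],
  [[0.9,-0.85,0.29],[0,0,0],0.2],
  [[0.9,-0.85,0.29],[0,0,0],0.4],
  [[0.9,-0.85,0.29],[0,0,0],0.4],
  [[0.9,-0.85,0.29],[0,0,0],0.4],
])

```text
clock: 1.82
eef_pos: [547.1, -51.6, 111.2]
eef_rot: [-3.142, 0.0, 0.124]
wrist_force: [0.2, -0.7, -0.8]
finger_gap: 70.4
finger_force: 0.0
```

```bash
python3 -c "
from h import *
go([*pk(2,137.7),65],JY);print(manip.read_state()['eef_pos'], loc(manip.read_state()['eef_pos'][:2]))"
```

```text
go [547.5 -50.   65. ] shift [0.002, -0.006, 0.185] turn [-0.0, 0.0001, -0.0002]
[547.10665985 -51.55218926 111.16965991] [137.1  -1.5]
```

Emit:
apply_moves([
  [[0,-0.006,0.1],[0,0,0],0.4],
  [[0,-0.006,0.18],[0,0,0],0.4],
  [[0,-0.006,0.18],[0,0,0],0.4],
  [[0,-0.006,0.18],[0,0,0],0.85],
  [[0,-0.006,0.18],[0,0,0],0.85],
  [[0,-0.006,0.18],[0,0,0],0.85],
  [[0,-0.006,0.18],[0,0,0],0.85],
  [[0,-0.006,0.18],[0,0,0],0.85],
  [[0,-0.006,0.18],[0,0,0],0.85],
  [[0,-0.006,0.18],[0,0,0],0.85],
], squeeze=20)

```text
clock: 2.65
eef_pos: [547.1, -49.5, 65.6]
eef_rot: [3.142, -0.0, 0.125]
wrist_force: [0.4, -0.3, -0.8]
finger_gap: 15.2
finger_force: 0.0
```

```bash
python3 -c "
from h import *
print(loc(ray('top',(292.1,186.1),79)[:2]))
b=viewer.camera('side')[130:260,160:350];a=viewer.camera('top')[130:260,200:390]
cv2.imwrite('pics/k1.png',np.vstack([cv2.resize(x,(438,300),interpolation=3) for x in(a,b)]))"
```

```text
[ 1.358e+02 -1.000e-01]
```

View pics/k1.png

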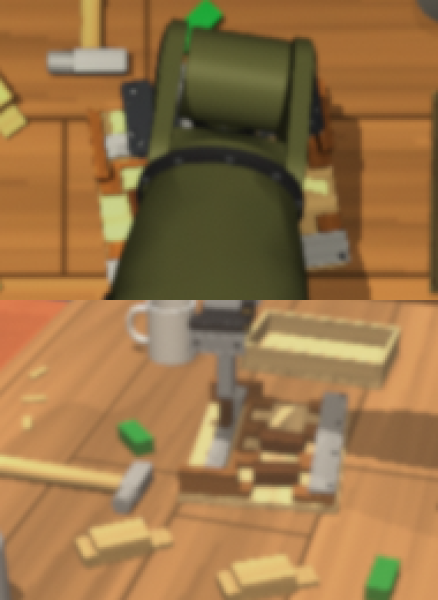

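Emit:
apply_moves([
  [[0,0,0],[0,0,0],1],
  [[0,0,0],[0,0,0],1],
  [[0,0,0],[0,0,0],1],
  [[0,0,0],[0,0,0],1],
  [[0,0,0],[0,0,0],1],
  [[0,0,0],[0,0,0],1],
])

```text
clock: 3.25
eef_pos: [547.0, -49.5, 65.3]
eef_rot: [-3.142, 0.0, 0.125]
wrist_force: [0.8, 0.4, 0.9]
finger_gap: 0.6
finger_force: 0.0
```

```bash
python3 -c "
from h import *
print(loc(ray('side',(257.6,174),79)[:2]),loc(ray('side',(257.6,184.4),43)[:2]))
s=manip.read_state();i=viewer.camera_info('side')
for z in (0,-17):
  p=i['camera_matrix']@(i['R']@(s['eef_pos']+[0,0,z])+i['t']);print(p[:2]/p[2])
a=viewer.camera('side')[130:230,210:320];cv2.imwrite('pics/k2.png',cv2.resize(a,(660,600),interpolation=3))"
```

```text
[139.5  -1.6] [139.6  -1.6]
[258.23747051 178.3715793 ]
[258.24600996 183.27164372]
```

View pics/k2.png

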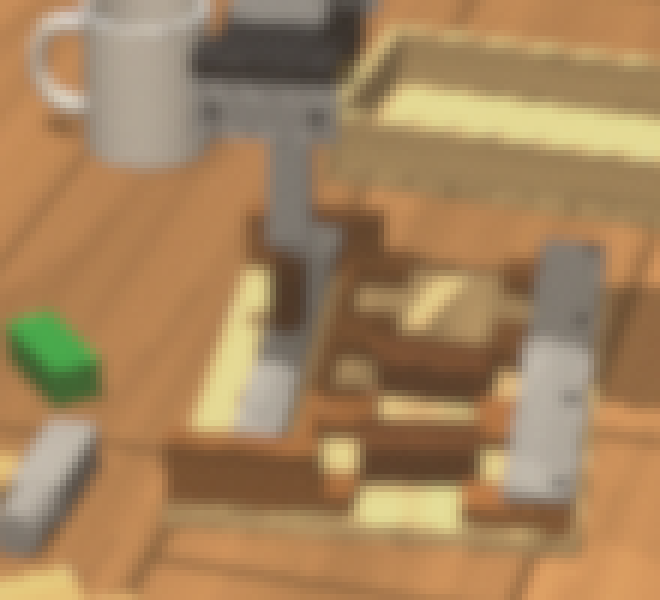

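Emit:
apply_moves([
  [[0.01,0,0],[0,0,0],1],
  [[0.02,0,0],[0,0,0],1],
  [[0.03,0,0],[0,0,0],1],
  [[0.04,0,0],[0,0,0],1],
  [[0.04,0,0],[0,0,0],1],
  [[0.04,0,0],[0,0,0],1],
])

```text
clock: 3.8
eef_pos: [557.0, -48.3, 65.2]
eef_rot: [-3.142, 0.0, 0.125]
wrist_force: [0.5, -0.4, -0.4]
finger_gap: 0.8
finger_force: 0.0
```

```bash
python3 -c "
from h import *
a=viewer.camera('side')[130:230,210:320];cv2.imwrite('pics/k3.png',cv2.resize(a,(660,600),interpolation=3))"
```

```text
(no output)
```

View pics/k3.png

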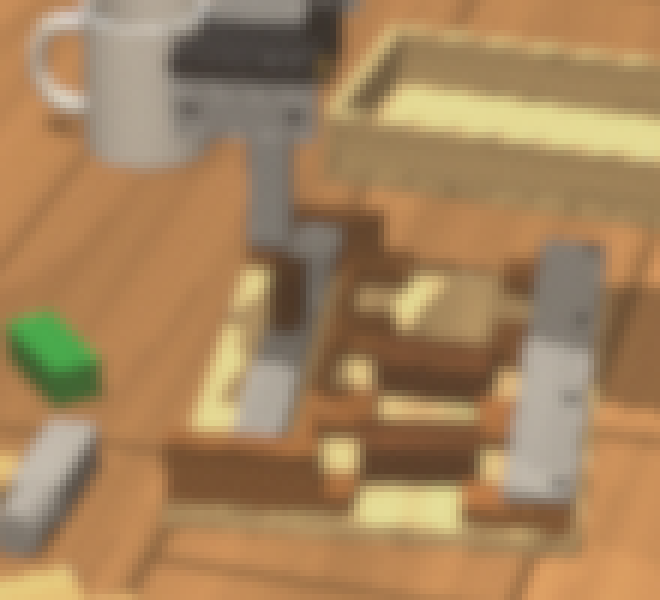

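```bash
python3 -c "
from h import *
print(manip.tip_reach,[x for x in dir(manip) if x[0]!='_'])
s=manip.read_state();i=viewer.camera_info('side')
for z in range(-20,60,10):
  p=i['camera_matrix']@(i['R']@(s['eef_pos']+[0,0,z])+i['t']);print(z,((p[:2]/p[2])-[210,130])*6)
print(s)"
```

```text
17.0 ['Unreachable', 'read_state', 'sign_off', 'tip_reach']
-20 [270.0565961  323.46567248]
-10 [269.96215761 306.25805259]
0 [269.86709039 288.93587273]
10 [269.77138814 271.49798506]
20 [269.67504449 253.94322634]
30 [269.57805296 236.2704177 ]
40 [269.48040699 218.47836434]
50 [269.38209994 200.5658553 ]
{'clock': 3.85, 'joints': array([-1.51943843e-01,  4.42973159e-01,  1.61586560e+00, -1.46502924e-05,
        1.08290383e+00,  1.29377236e+00]), 'qd': array([ 1.34247908e-05, -2.61204423e-03,  4.15511215e-03,  1.52697390e-03,
       -1.67969262e-03, -1.36245062e-03]), 'effort': array([ 4.21518472e-02, -5.72503173e+01, -3.16141891e+01,  3.34136363e-02,
       -6.76099188e-02,  4.00087883e-03]), 'eef_pos': array([556.96936188, -48.26264903,  65.26498902]), 'eef_rot': array([-3.14156409e+00,  1.47756431e-04,  1.25087000e-01]), 'wrist_force': array([0.20786647, 0.210754  , 0.38430546]), 'moment': array([ 0.00231418, -0.01603636,  0.00080025]), 'finger_force': 0.0, 'finger_gap': 0.49725275471976715}
```

Emit:
apply_moves([
  [[-0.02,0,0],[0,0,0],0.5],
  [[-0.04,0,0],[0,0,0],0.5],
  [[-0.04,0,0],[0,0,0],0.5],
  [[-0.04,0,0],[0,0,0],0.5],
  [[-0.04,0,0.02],[0,0,0],0.5],
  [[-0.04,0,0.04],[0,0,0],0.5],
  [[-0.04,0,0.06],[0,0,0],0.5],
  [[-0.04,0,0.08],[0,0,0],0.5],
  [[-0.04,0,0.1],[0,0,0],0.5],
  [[-0.04,0,0.1],[0,0,0],0.5],
])

```text
clock: 4.68
eef_pos: [546.5, -49.4, 39.0]
eef_rot: [-3.141, 0.002, 0.125]
wrist_force: [-0.1, 0.2, -0.3]
finger_gap: 47.1
finger_force: 0.0
```

```bash
python3 -c "
from h import *
a=viewer.camera('side')[130:230,210:320];cv2.imwrite('pics/k4.png',cv2.resize(a,(660,600),interpolation=3))"
```

```text
(no output)
```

View pics/k4.png

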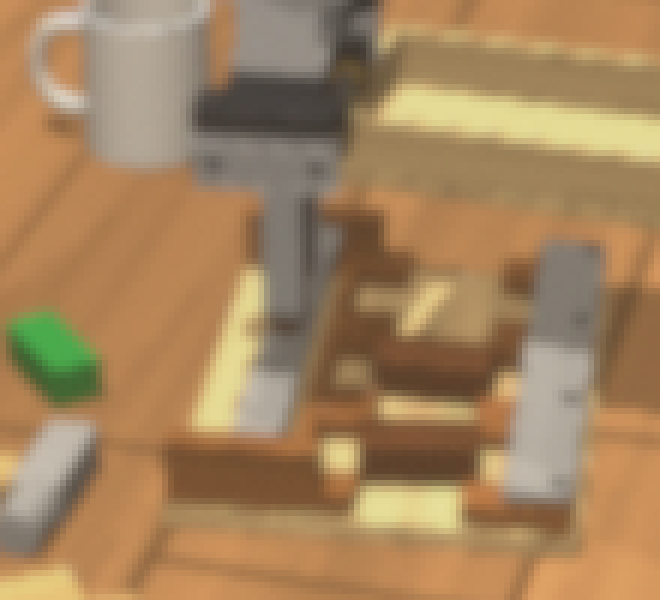

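```bash
cat >> h.py <<'E'
def pr(n,X):
    i=viewer.camera_info(n);p=i['camera_matrix']@(i['R']@np.array(X,float)+i['t']);return p[:2]/p[2]
E
python3 -c "
from h import *
s=manip.read_state();p=s['eef_pos'][:2]+EY*30
for z in range(20,90,5): print(z,(pr('side',[*p,z])-[210,130])*6)"
```

```text
20 [281.19140818 397.49593691]
25 [281.16242318 388.94507266]
30 [281.13334107 380.36555748]
35 [281.10416135 371.75724715]
40 [281.07488353 363.11999645]
45 [281.04550711 354.45365919]
50 [281.0160316  345.75808821]
55 [280.98645649 337.03313532]
60 [280.95678128 328.27865137]
65 [280.92700546 319.49448616]
70 [280.89712852 310.68048849]
75 [280.86714993 301.83650613]
80 [280.83706919 292.96238581]
85 [280.80688576 284.05797322]
```

Emit:
apply_moves([
  [[0.003,0,0.02],[0,0,0],0.5],
  [[0.003,0,0.04],[0,0,0],0.5],
  [[0.003,0,0.04],[0,0,0],0.8],
  [[0.003,0,0.04],[0,0,0],0.9],
  [[0.003,0,0.04],[0,0,0],0.9],
  [[0.003,0,0.04],[0,0,0],0.9],
  [[0.003,0,0.04],[0,0,0],0.9],
  [[0.003,0,0.04],[0,0,0],0.9],
])

```text
clock: 5.4
eef_pos: [548.0, -49.8, 30.6]
eef_rot: [3.141, -0.001, 0.125]
wrist_force: [0.2, -3.9, -0.5]
finger_gap: 23.7
finger_force: 20.0
```

Emit:
apply_moves([
  [[0.015,0,0],[0,0,0],0.9],
  [[0.03,0,0],[0,0,0],0.9],
  [[0.045,0,0],[0,0,0],0.9],
  [[0.06,0,0],[0,0,0],0.9],
  [[0.072,0,0],[0,0,0],0.9],
  [[0.08,0,0],[0,0,0],0.9],
  [[0.084,0,0],[0,0,0],0.9],
  [[0.084,0,0],[0,0,0],0.9],
])

```text
clock: 6.07
eef_pos: [567.7, -47.3, 30.5]
eef_rot: [3.141, 0.003, 0.125]
wrist_force: [-10.6, -5.2, 7.6]
finger_gap: 23.8
finger_force: 20.0
```

Emit:
apply_moves([
  [[0.082,0,0],[0,0,0],0.5],
  [[0.082,0,0],[0,0,0],0.5],
  [[0.082,0,0],[0,0,0],0.5],
  [[0.082,0,-0.1],[0,0,0],0.5],
  [[0.082,0,-0.25],[0,0,0],0.5],
  [[0.082,0,-0.35],[0,0,0],0.5],
  [[0.082,0,-0.35],[0,0,0],0.5],
  [[0.082,0,-0.35],[0,0,0],0.5],
])

```text
clock: 6.73
eef_pos: [589.0, -44.2, 118.9]
eef_rot: [3.141, -0.002, 0.125]
wrist_force: [0.6, -0.4, 0.5]
finger_gap: 47.1
finger_force: 0.0
```

```bash
sed -i 's|np.array(pos)-s\["eef_pos"\]|np.array(pos)-[0,0,ZB]-s["eef_pos"]|; s|^def go|ZB=42.5\ndef go|' h.py; python3 -c "
from h import *
go([461.3,20,80],.217);go([461.3,20,32],.217)"
```

```text
go [461.3  20.   80. ] shift [-0.475, -0.319, 0.324] turn [0.0002, -0.0007, -0.0292]
go [461.3  20.   32. ] shift [-0.476, -0.319, 0.516] turn [0.0002, -0.0007, -0.0292]
```

Emit:
apply_moves([
  [[-0.475,-0.319,0.1],[0,0,-0.029],0.4],
  [[-0.475,-0.319,0.1],[0,0,-0.029],0.4],
  [[-0.475,-0.319,0.1],[0,0,-0.029],0.4],
  [[-0.475,-0.319,0.1],[0,0,-0.029],0.4],
  [[-0.475,-0.319,0.1],[0,0,-0.029],0.4],
  [[-0.475,-0.319,0.25],[0,0,-0.029],0.4],
  [[-0.475,-0.319,0.33],[0,0,-0.029],0.4],
  [[-0.475,-0.319,0.33],[0,0,-0.029],0.4],
  [[-0.475,-0.319,0.33],[0,0,-0.029],0.4],
])

```text
clock: 7.48
eef_pos: [460.6, 19.9, 34.5]
eef_rot: [-3.141, 0.003, 0.216]
wrist_force: [0.2, -0.5, 0.1]
finger_gap: 56.3
finger_force: 0.0
```

```bash
python3 -c "
from h import *
go([461.3,20,32],.217)
a=viewer.camera('side')[130:230,210:320];cv2.imwrite('pics/o1.png',cv2.resize(a,(660,600),interpolation=3))
s=manip.read_state();p=s['eef_pos'][:2]+EY*34
for z in range(50,80,5): print(z,(pr('side',[*p,z])-[210,130])*6)"
```

```text
go [461.3  20.   32. ] shift [0.003, 0.0, 0.18] turn [-0.0002, 0.0009, -0.0003]
50 [413.20329196 444.05614699]
55 [413.40851968 434.99033101]
60 [413.61448325 425.89200955]
65 [413.82118663 416.76100748]
70 [414.02863381 407.59714842]
75 [414.23682881 398.40025467]
```

View pics/o1.png

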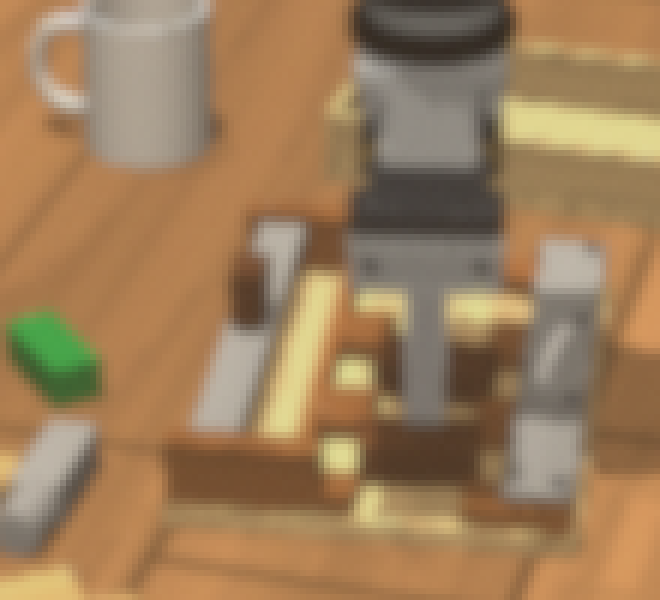

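Emit:
apply_moves([
  [[0.003,0,0.08],[0,0,0],0.4],
  [[0.003,0,0.15],[0,0,0],0.4],
  [[0.003,0,0.18],[0,0,0],0.4],
  [[0.003,0,0.18],[0,0,0],0.6],
  [[0.003,0,0.18],[0,0,0],0.9],
  [[0.003,0,0.18],[0,0,0],0.9],
  [[0.003,0,0.18],[0,0,0],0.9],
  [[0.003,0,0.18],[0,0,0],0.9],
], squeeze=25)

```text
clock: 8.2
eef_pos: [462.3, 20.2, -9.1]
eef_rot: [3.141, -0.001, 0.216]
wrist_force: [-0.7, -0.3, 4.4]
finger_gap: 27.7
finger_force: 25.0
```

```bash
python3 -c "
from h import *
go([485,-330,150],.217);"
```

```text
go [ 485 -330  150] shift [-0.211, 1.388, -0.466] turn [0.0001, -0.0003, -0.0003]
```

Emit:
apply_moves([
  [[0,0,-0.15],[0,0,0],0.9],
  [[0,0,-0.3],[0,0,0],0.9],
  [[0,0,-0.5],[0,0,0],0.9],
  [[-0.05,0.15,-0.5],[0,0,0.02],0.9],
  [[-0.1,0.3,-0.5],[0,0,0.04],0.9],
  [[-0.15,0.45,-0.5],[0,0,0.06],0.9],
  [[-0.2,0.6,-0.5],[0,0,0.08],0.9],
  [[-0.25,0.75,-0.5],[0,0,0.086],0.9],
  [[-0.27,0.9,-0.5],[0,0,0.086],0.9],
  [[-0.3,1,-0.5],[0,0,0.086],0.9],
  [[-0.3,1,-0.5],[0,0,0.086],0.9],
  [[-0.3,1,-0.5],[0,0,0.086],0.9],
])

```text
clock: 9.2
eef_pos: [441.9, -240.8, 115.3]
eef_rot: [-3.141, 0.0, -0.056]
wrist_force: [0.4, 1.3, 0.5]
finger_gap: 28.1
finger_force: 25.0
```

```bash
python3 -c "
from h import *
go([440,-362,110],-.053);go([440,-362,35],-.053)"
```

```text
go [ 440 -362  110] shift [0.02, 0.484, 0.191] turn [-0.0001, 0.0001, -0.001]
go [ 440 -362   35] shift [0.02, 0.484, 0.491] turn [-0.0001, 0.0001, -0.001]
```

Emit:
apply_moves([
  [[0.02,0.15,0],[0,0,0],0.9],
  [[0.02,0.3,0],[0,0,0],0.9],
  [[0.02,0.48,0.1],[0,0,0],0.9],
  [[0.02,0.48,0.2],[0,0,0],0.9],
  [[0.02,0.48,0.35],[0,0,0],0.9],
  [[0.02,0.48,0.45],[0,0,0],0.9],
  [[0.02,0.48,0.47],[0,0,0],0.9],
  [[0.02,0.48,0.47],[0,0,0],0.55],
  [[0.02,0.48,0.47],[0,0,0],0.5],
  [[0.02,0.48,0.47],[0,0,0],0.5],
  [[0.02,0.48,0.3],[0,0,0],0.5],
  [[0.02,0.48,0],[0,0,0],0.5],
])

```text
clock: 10.2
eef_pos: [440.3, -359.3, 82.4]
eef_rot: [-3.14, 0.002, -0.054]
wrist_force: [1.5, 0.4, 1.2]
finger_gap: 46.8
finger_force: 0.0
```

```bash
python3 -c "
from h import *
go([471.3,-57.9,130],-.01)"
```

```text
go [471.3 -57.9 130. ] shift [0.059, -1.211, -0.019] turn [-0.0004, 0.0005, -0.0139]
```

Emit:
apply_moves([
  [[0.0,-0.1,0],[0,0,-0.014],0.4],
  [[0.02,-0.25,0],[0,0,-0.014],0.4],
  [[0.04,-0.4,0],[0,0,-0.014],0.4],
  [[0.06,-0.55,0],[0,0,-0.014],0.4],
  [[0.06,-0.7,0],[0,0,-0.014],0.4],
  [[0.06,-0.85,0],[0,0,-0.014],0.4],
  [[0.06,-1,0],[0,0,-0.014],0.4],
  [[0.06,-1,0],[0,0,-0.014],0.4],
  [[0.06,-1,0],[0,0,-0.014],0.4],
])

```text
clock: 10.95
eef_pos: [470.1, -109.9, 83.0]
eef_rot: [3.141, -0.003, -0.007]
wrist_force: [-0.0, 0.0, 0.1]
finger_gap: 56.2
finger_force: 0.0
```

```bash
python3 -c "
from h import *
go([471.3,-57.9,34],-.01)"
```

```text
go [471.3 -57.9  34. ] shift [0.002, -0.208, 0.366] turn [0.0003, -0.0009, 0.001]
```

Emit:
apply_moves([
  [[0.002,-0.15,0],[0,0,0],0.4],
  [[0.002,-0.208,0.05],[0,0,0],0.4],
  [[0.002,-0.208,0.15],[0,0,0],0.4],
  [[0.002,-0.208,0.25],[0,0,0],0.4],
  [[0.002,-0.208,0.32],[0,0,0],0.4],
  [[0.002,-0.208,0.365],[0,0,0],0.4],
  [[0.002,-0.208,0.365],[0,0,0],0.6],
  [[0.002,-0.208,0.365],[0,0,0],0.9],
  [[0.002,-0.208,0.365],[0,0,0],0.9],
  [[0.002,-0.208,0.365],[0,0,0],0.9],
  [[0.002,-0.208,0.365],[0,0,0],0.9],
])

```text
clock: 11.87
eef_pos: [470.7, -59.8, -9.6]
eef_rot: [3.141, -0.001, -0.011]
wrist_force: [-0.2, -1.1, 3.4]
finger_gap: 27.8
finger_force: 24.9
```

```bash
python3 -c "
from h import *
print(manip.read_state()['eef_pos']);go([530,-362,120],-.053)"
```

```text
[470.66164807 -59.77421802  -9.58248169]
go [ 530 -362  120] shift [0.25, 1.206, -0.348] turn [0.0001, -0.0003, 0.0135]
```

Emit:
apply_moves([
  [[0,0,-0.15],[0,0,0],0.9],
  [[0,0,-0.3],[0,0,0],0.9],
  [[0,0,-0.44],[0,0,0],0.9],
  [[0.03,0.15,-0.46],[0,0,0.013],0.9],
  [[0.06,0.3,-0.46],[0,0,0.013],0.9],
  [[0.1,0.45,-0.46],[0,0,0.013],0.9],
  [[0.13,0.6,-0.46],[0,0,0.013],0.9],
  [[0.17,0.75,-0.46],[0,0,0.013],0.9],
  [[0.21,0.9,-0.46],[0,0,0.013],0.9],
  [[0.25,1,-0.46],[0,0,0.013],0.9],
  [[0.25,1,-0.46],[0,0,0.013],0.9],
])

```text
clock: 12.78
eef_pos: [530.5, -314.3, 104.5]
eef_rot: [3.141, -0.0, -0.054]
wrist_force: [-1.4, -0.4, -1.4]
finger_gap: 27.7
finger_force: 24.9
```

```bash
python3 -c "
from h import *
go([530,-362,35],-.053)"
```

```text
go [ 530 -362   35] shift [0.008, 0.19, 0.448] turn [0.0002, -0.0001, -0.0004]
```

Emit:
apply_moves([
  [[0,0.19,0],[0,0,0],0.9],
  [[0,0.19,0.1],[0,0,0],0.9],
  [[0,0.19,0.25],[0,0,0],0.9],
  [[0,0.19,0.38],[0,0,0],0.9],
  [[0,0.19,0.43],[0,0,0],0.9],
  [[0,0.19,0.43],[0,0,0],0.55],
  [[0,0.19,0.43],[0,0,0],0.5],
  [[0,0.19,0.43],[0,0,0],0.5],
  [[0,0.19,0.3],[0,0,0],0.5],
  [[0,0.19,0.15],[0,0,0],0.5],
  [[0,0.19,0],[0,0,0],0.5],
  [[-0.1,0,0],[0,0,0],0.5],
])

```text
clock: 13.78
eef_pos: [515.9, -326.1, 116.6]
eef_rot: [3.13, -0.017, -0.053]
wrist_force: [1.3, -0.0, 0.4]
finger_gap: 47.0
finger_force: 0.0
```

Emit:
apply_moves([
  [[-0.2,-0.15,0],[0,0,-0.05],0.3],
  [[-0.3,-0.3,0],[0,0,-0.1],0.3],
  [[-0.4,-0.45,0],[0,0,-0.15],0.3],
  [[-0.4,-0.6,0],[0,0,-0.19],0.3],
  [[-0.4,-0.75,0],[0,0,-0.19],0.3],
  [[-0.4,-0.9,0],[0,0,-0.19],0.3],
  [[-0.4,-1,0],[0,0,-0.19],0.3],
  [[-0.4,-1,0],[0,0,-0.19],0.3],
  [[-0.4,-1,0],[0,0,-0.19],0.3],
])

```text
clock: 14.53
eef_pos: [424.2, -63.7, 106.9]
eef_rot: [3.139, -0.003, 0.549]
wrist_force: [0.7, -0.9, -0.1]
finger_gap: 65.8
finger_force: 0.0
```

```bash
cat >> h.py <<'E'
def bl():
    for b in blanks():
        r=b[3];bx=cv2.boxPoints(r);e=bx[1]-bx[0],bx[2]-bx[1];l=max(e,key=np.linalg.norm);l=l/np.linalg.norm(l)*np.sign(l[0])
        v=np.array([-l[1],l[0]]);s=(b[4]-r[0])@l;y=(b[4]-r[0])@v
        # body end on the tongue side from the width step
        print("blank",*b[:3],"yaw",round(float(np.arctan2(l[1],l[0])),3),"w-",round(float(np.ptp(y[s<s.min()+15])),1),"w+",round(float(np.ptp(y[s>s.max()-15])),1),"tip",np.round(r[0]+l*s.min(),1),"toe",np.round(r[0]+l*s.max(),1))
E
python3 -c "
from h import *
bl();a=viewer.camera('top');cv2.imwrite('pics/t2.png',cv2.resize(a,(800,600),interpolation=3));print(manip.read_state()['eef_pos'])"
```

```text
blank [183. 239.] [421.1 220.6] [ 41.2 111.6] yaw 0.53 w- 30.0 w+ 40.2 tip [373.  192.3] toe [469.3 248.8]
blank [261. 220.] [469.5  28. ] [ 86.4 101.1] yaw -0.238 w- 66.9 w+ 43.8 tip [420.4  39.9] toe [518.6  16.1]
blank [292. 190.] [545.8 -53.2] [ 24.9 218.7] yaw -1.443 w- 24.6 w+ 21.9 tip [531.8  55.2] toe [ 559.8 -161.7]
blank [190. 164.] [611.9 205.1] [40.7 80.2] yaw 0.645 w- 40.5 w+ 39.8 tip [579.8 181. ] toe [643.9 229.2]
blank [239. 106.] [763.3  82. ] [ 18.3 231.9] yaw 0.003 w- 10.2 w+ 18.3 tip [647.3  81.7] toe [879.2  82.3]
[423.84454551 -65.41141136 106.13540191]
```

View pics/t2.png

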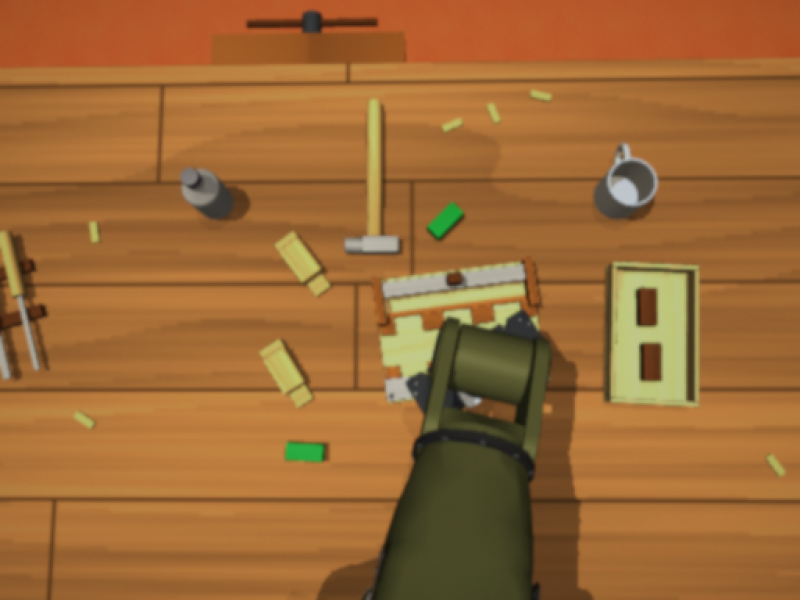

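```bash
python3 -c "
from h import *
go([426.3,223.6,90],.533)"
```

```text
go [426.3 223.6  90. ] shift [0.608, -0.983, 0.234] turn [0.0006, -0.0005, 0.0042]
```

Emit:
apply_moves([
  [[0.09,-0.15,0],[0,0,0.004],0.3],
  [[0.18,-0.3,0],[0,0,0.004],0.3],
  [[0.27,-0.45,0],[0,0,0.004],0.3],
  [[0.36,-0.6,0],[0,0,0.004],0.3],
  [[0.46,-0.75,0],[0,0,0.004],0.3],
  [[0.55,-0.9,0],[0,0,0.004],0.3],
  [[0.61,-0.98,0.1],[0,0,0.004],0.3],
  [[0.61,-0.98,0.2],[0,0,0.004],0.3],
  [[0.61,-0.98,0.23],[0,0,0.004],0.3],
  [[0.61,-0.98,0.23],[0,0,0.004],0.3],
  [[0.61,-0.98,0.23],[0,0,0.004],0.3],
])

```text
clock: 15.55
eef_pos: [427.1, 222.5, 48.2]
eef_rot: [3.141, -0.0, 0.531]
wrist_force: [0.6, 0.2, 0.0]
finger_gap: 66.1
finger_force: 0.0
```

```bash
python3 -c "
from h import *
bl();go([426.3,223.6,24],.533)" | egrep 'go|183|182|184'
```

```text
go [426.3 223.6  24. ] shift [-0.002, -0.006, 0.269] turn [0.0001, -0.0004, -0.0005]
```

Emit:
apply_moves([
  [[0,-0.005,0.1],[0,0,0],0.3],
  [[0,-0.005,0.2],[0,0,0],0.3],
  [[0,-0.005,0.25],[0,0,0],0.3],
  [[0,-0.005,0.265],[0,0,0],0.3],
  [[0,-0.005,0.265],[0,0,0],0.5],
  [[0,-0.005,0.265],[0,0,0],0.8],
  [[0,-0.005,0.265],[0,0,0],0.8],
  [[0,-0.005,0.265],[0,0,0],0.8],
  [[0,-0.005,0.265],[0,0,0],0.8],
], squeeze=35)

```text
clock: 16.35
eef_pos: [426.4, 225.0, -17.7]
eef_rot: [3.141, -0.002, 0.534]
wrist_force: [-0.7, -1.9, 7.7]
finger_gap: 39.5
finger_force: 34.9
```

```bash
python3 -c "
from h import *
s=manip.read_state();print(s['eef_pos'],s['wrist_force'])
a=viewer.camera('side')[190:300,190:340];cv2.imwrite('pics/b1.png',cv2.resize(a,(800,586),interpolation=3))
p=s['eef_pos'][:2];e=np.array([-np.sin(.53),np.cos(.53)])
for z in (0,10,20): print(z,(pr('side',[*(p+e*32),z])-[190,190])*5.333)"
```

```text
[426.39358286 224.96634888 -17.74886138] [-0.68203781 -1.88871625  7.65816808]
0 [468.21286276 391.3374045 ]
10 [468.60051751 374.47133605]
20 [468.99130859 357.46881226]
```

View pics/b1.png

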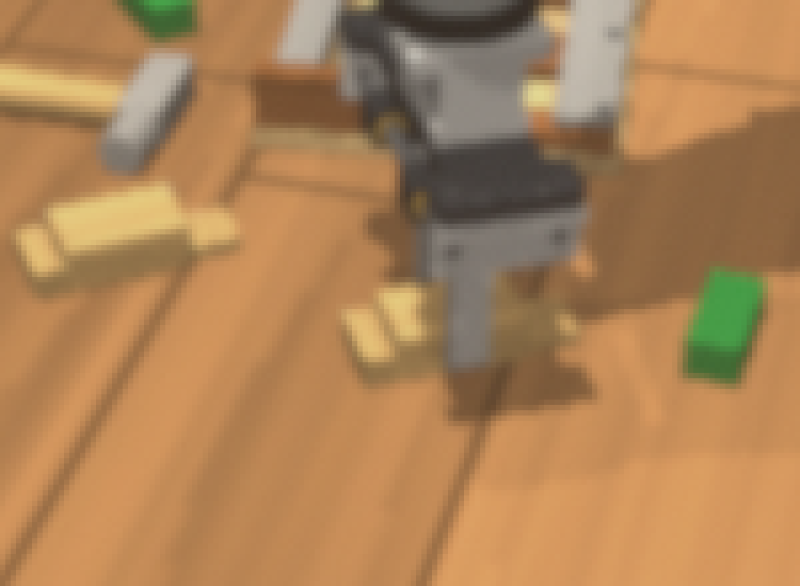

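```bash
cat >> h.py <<'E'
def place(k,t,f,th,zref,dx,h=28,y=0):
    """tongue tip at pocket x t, f above floor, tilt th deg; zref: reading with blank flat on bench; dx: TCP x in blank"""
    a=np.radians(th);c,s=np.cos(a),np.sin(a);L=61+dx
    X=t+L*c-h*s; Z=12+f+L*s+h*c
    go([*pk(k,X,y),zref-h+Z+ZB],JY,a)
E
python3 -c "
from h import *
place(1,22,50,12,-17.7,.8)
place(1,22,2,12,-17.7,.8)"
```

```text
go [477.   21.7  99. ] shift [-0.239, 0.803, -0.297] turn [-0.0136, 0.0652, 0.1296]
go [477.   21.7  51. ] shift [-0.239, 0.803, -0.105] turn [-0.0136, 0.0652, 0.1296]
```

Emit:
apply_moves([
  [[0,0,-0.1],[0,0,0],0.8],
  [[0,0,-0.22],[0,0,0],0.8],
  [[0,0,-0.34],[0,0,0],0.8],
  [[-0.03,0.12,-0.34],[-0.003,0.012,0.022],0.8],
  [[-0.06,0.24,-0.34],[-0.005,0.025,0.045],0.8],
  [[-0.1,0.36,-0.34],[-0.007,0.037,0.067],0.8],
  [[-0.14,0.48,-0.34],[-0.01,0.047,0.09],0.8],
  [[-0.18,0.6,-0.34],[-0.0136,0.055,0.11],0.8],
  [[-0.22,0.72,-0.34],[-0.0136,0.0652,0.1296],0.8],
  [[-0.239,0.803,-0.32],[-0.0136,0.0652,0.1296],0.8],
  [[-0.239,0.803,-0.3],[-0.0136,0.0652,0.1296],0.8],
  [[-0.239,0.803,-0.3],[-0.0136,0.0652,0.1296],0.8],
])

```text
clock: 17.4
eef_pos: [475.9, 20.9, 55.7]
eef_rot: [3.142, -0.207, 0.123]
wrist_force: [-0.2, 0.3, -1.2]
finger_gap: 39.8
finger_force: 34.9
```

```bash
python3 -c "
from h import *
place(1,22,50,12,-17.7,.8)
place(1,22,3,12,-17.7,.8)
a=viewer.camera('side')[110:230,200:340];cv2.imwrite('pics/p1.png',cv2.resize(a,(700,600),interpolation=3))"
```

```text
go [477.   21.7  99. ] shift [0.005, -0.003, -0.003] turn [0.0002, 0.0008, -0.0006]
go [477.   21.7  52. ] shift [-0.034, -0.003, 0.181] turn [0.0002, 0.0008, -0.0006]
```

View pics/p1.png

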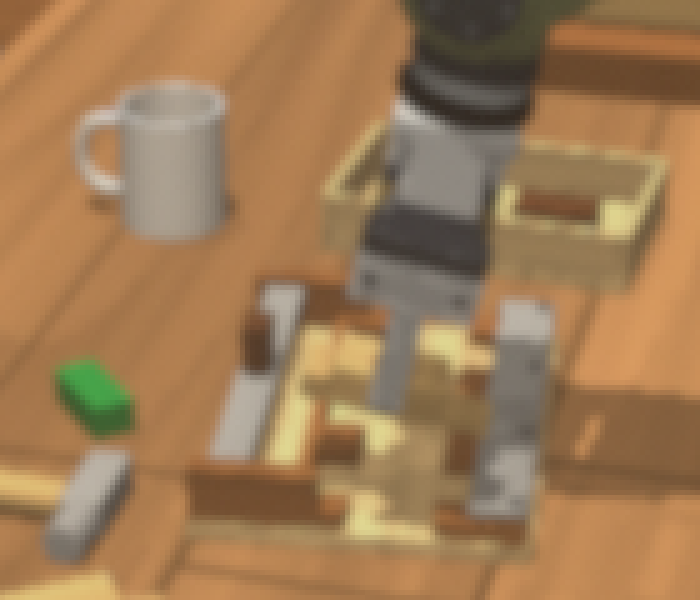

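Emit:
apply_moves([
  [[-0.01,-0.003,0.06],[0,0.0008,0],0.8],
  [[-0.02,-0.003,0.12],[0,0.0008,0],0.8],
  [[-0.03,-0.003,0.16],[0,0.0008,0],0.8],
  [[-0.034,-0.003,0.175],[0,0.0008,0],0.8],
  [[-0.034,-0.003,0.181],[0,0.0008,0],0.8],
  [[-0.034,-0.003,0.181],[0,0.0008,0],0.8],
  [[-0.034,-0.003,0.181],[0,0.0008,0],0.8],
])

```text
clock: 18.03
eef_pos: [477.3, 22.8, 10.6]
eef_rot: [3.141, -0.21, 0.125]
wrist_force: [-0.9, 0.6, -0.5]
finger_gap: 39.7
finger_force: 35.0
```

```bash
python3 -c "
from h import *
place(1,22,3,12,-17.7,.8)
place(1,12,2.5,12,-17.7,.8)
place(1,4,2.5,12,-17.7,.8)"
```

```text
go [477.   21.7  52. ] shift [-0.003, 0.004, 0.004] turn [0.0001, -0.0003, 0.0001]
go [467.   20.5  51.5] shift [-0.042, 0.004, -0.003] turn [0.0001, -0.0003, 0.0001]
go [459.1  19.5  51.5] shift [-0.073, 0.004, -0.009] turn [0.0001, -0.0003, 0.0001]
```

Emit:
apply_moves([
  [[-0.015,0.004,0],[0,0,0],0.8],
  [[-0.03,0.004,-0.002],[0,0,0],0.8],
  [[-0.045,0.004,-0.003],[0,0,0],0.8],
  [[-0.06,0.004,-0.006],[0,0,0],0.8],
  [[-0.073,0.004,-0.009],[0,0,0],0.8],
  [[-0.073,0.004,-0.009],[0,0,0],0.8],
  [[-0.073,0.004,-0.009],[0,0,0],0.8],
])

```text
clock: 18.62
eef_pos: [461.9, 18.9, 11.0]
eef_rot: [3.14, -0.218, 0.125]
wrist_force: [5.5, -0.4, 13.3]
finger_gap: 39.8
finger_force: 35.0
```

```bash
python3 -c "
from h import *
place(1,4,2.5,12,-17.7,.8)
place(1,3.5,1,6,-17.7,.8)
place(1,3,1,0,-17.7,.8)"
```

```text
go [459.1  19.5  51.5] shift [-0.012, -0.004, 0.005] turn [0.0006, -0.0026, -0.0001]
go [462.5  19.9  44.1] shift [-0.005, -0.004, 0.037] turn [0.0006, -0.0359, -0.0001]
go [465.2  20.3  37.8] shift [-0.0, -0.004, 0.064] turn [0.0006, -0.0693, -0.0001]
```

Emit:
apply_moves([
  [[0,0,-0.008],[0,0,0],0.8],
  [[0,0,-0.012],[0,0,0],0.8],
  [[0,0,-0.012],[0,0,0],0.8],
  [[0,0,-0.012],[0,0,0],0.8],
])

```text
clock: 18.95
eef_pos: [458.2, 19.1, 11.4]
eef_rot: [3.141, -0.21, 0.125]
wrist_force: [-1.3, -0.5, 2.6]
finger_gap: 40.0
finger_force: 35.0
```

```bash
python3 -c "
from h import *
place(1,4,2.5,12,-17.7,.8)
place(1,3.5,1,6,-17.7,.8)
place(1,3,1,0,-17.7,.8);print(loc(manip.read_state()['eef_pos'][:2]))"
```

```text
go [459.1  19.5  51.5] shift [0.002, -0.001, 0.01] turn [0.0001, -0.0001, -0.0001]
go [462.5  19.9  44.1] shift [0.009, -0.001, 0.042] turn [0.0001, -0.0335, -0.0001]
go [465.2  20.3  37.8] shift [0.014, -0.001, 0.069] turn [0.0001, -0.0668, -0.0001]
[57.7 79.7]
```

Emit:
apply_moves([
  [[0.004,-0.001,0.012],[0,-0.011,0],0.8],
  [[0.007,-0.001,0.024],[0,-0.022,0],0.8],
  [[0.009,-0.001,0.034],[0,-0.0335,0],0.8],
  [[0.011,-0.001,0.043],[0,-0.045,0],0.8],
  [[0.013,-0.001,0.052],[0,-0.056,0],0.8],
  [[0.014,-0.001,0.06],[0,-0.0668,0],0.8],
  [[0.014,-0.001,0.06],[0,-0.0668,0],0.8],
  [[0.014,-0.001,0.06],[0,-0.0668,0],0.8],
])

```text
clock: 19.62
eef_pos: [465.8, 20.1, -1.7]
eef_rot: [3.141, -0.002, 0.125]
wrist_force: [-0.2, -0.7, 14.2]
finger_gap: 39.6
finger_force: 35.0
```

```bash
python3 -c "
from h import *
place(1,3,0,0,-17.7,.8);print(loc(manip.read_state()['eef_pos'][:2]))"
```

```text
go [465.2  20.3  36.8] shift [-0.002, -0.001, 0.016] turn [0.0002, -0.0005, -0.0]
[65.4 79.8]
```

Emit:
apply_moves([
  [[-0.004,0,-0.002],[0,0,0],0.8],
  [[-0.008,0,-0.002],[0,0,0],0.8],
  [[-0.012,0,-0.002],[0,0,0],0.8],
  [[-0.012,0,-0.002],[0,0,0],0.8],
  [[-0.012,0,-0.002],[0,0,0],0.8],
])

```text
clock: 20.03
eef_pos: [463.4, 19.8, -1.2]
eef_rot: [3.141, -0.004, 0.125]
wrist_force: [5.7, 1.3, 7.5]
finger_gap: 39.8
finger_force: 35.0
```

```bash
python3 -c "
from h import *
place(1,3,0,0,-17.7,.8);print(loc(manip.read_state()['eef_pos'][:2]))
a=viewer.camera('side')[140:220,240:330];cv2.imwrite('pics/p2.png',cv2.resize(a,(675,600),interpolation=3))"
```

```text
go [465.2  20.3  36.8] shift [0.007, -0.001, 0.018] turn [0.0002, -0.0012, -0.0001]
[62.9 79.8]
```

View pics/p2.png

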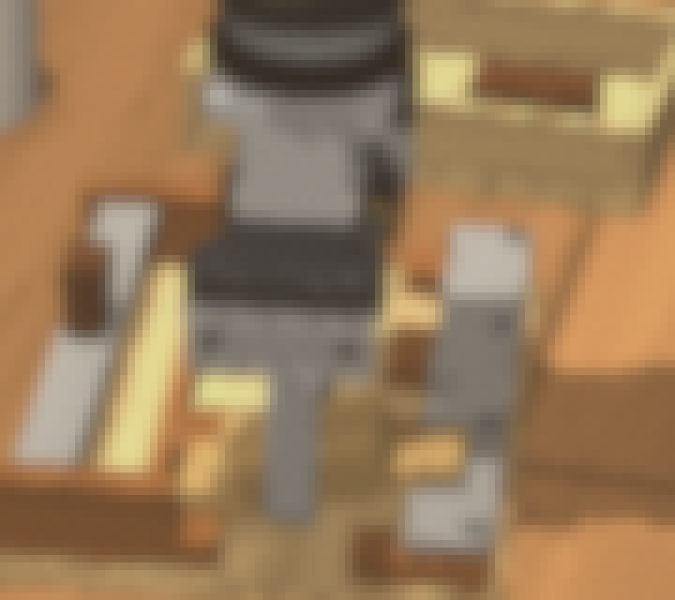

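Emit:
apply_moves([
  [[0.002,0,0],[0,0,0],0.6],
  [[0.002,0,0],[0,0,0],0.4],
  [[0.002,0,0],[0,0,0],0.4],
  [[0.002,0,0],[0,0,0],0.4],
  [[0.002,0,0],[0,0,0],0.4],
  [[0.002,0,-0.1],[0,0,0],0.4],
  [[0.002,0,-0.25],[0,0,0],0.4],
  [[0.002,0,-0.4],[0,0,0],0.4],
  [[0.1,-0.15,-0.4],[0,0,-0.03],0.35],
  [[0.2,-0.3,-0.4],[0,0,-0.06],0.3],
  [[0.3,-0.45,-0.4],[0,0,-0.09],0.3],
  [[0.4,-0.6,-0.4],[0,0,-0.12],0.3],
])

```text
clock: 21.08
eef_pos: [537.0, 170.9, 98.2]
eef_rot: [3.141, -0.0, 0.506]
wrist_force: [-0.3, -0.7, 1.2]
finger_gap: 65.7
finger_force: 0.0
```

```bash
python3 -c "
from h import *
print(manip.read_state()['eef_pos'])
a=viewer.camera('side');cv2.imwrite('pics/s3.png',a)
t=viewer.camera('top');cv2.imwrite('pics/t3.png',t)
bl()
def line(n,im,k,z,xs,y):
  for x in xs:
    u=pr(n,[*pk(k,x,y),z]);print(x,np.round(u),cv2.cvtColor(im,cv2.COLOR_BGR2HSV)[int(round(u[1])),int(round(u[0]))],end=' | ')
  print()
line('top',t,1,40,range(20,130,6),0)
line('side',a,1,40,range(20,130,6),0)
def pc(xs,z): pass
"
```

```text
[537.04382251 170.93434565  98.16059124]
blank [303. 188.] [549.1 -79.1] [ 24.8 167.3] yaw -1.443 w- 23.3 w+ 21.9 tip [538.5   3.8] toe [ 559.7 -162.1]
blank [239. 106.] [763.3  82. ] [ 18.3 231.9] yaw 0.003 w- 12.8 w+ 18.3 tip [647.3  81.7] toe [879.2  82.3]
20 [265. 239.] [ 18 156 144] | 26 [265. 237.] [ 18 157 135] | 32 [264. 234.] [ 18 160 115] | 38 [264. 232.] [ 18 158 145] | 44 [264. 229.] [ 18 156 147] | 50 [263. 227.] [ 18 155 146] | 56 [263. 224.] [ 18 157 146] | 62 [263. 222.] [ 18 156 147] | 68 [263. 220.] [ 18 157 146] | 74 [262. 217.] [ 18 156 147] | 80 [262. 215.] [ 18 154 149] | 86 [262. 212.] [ 18 157 148] | 92 [261. 210.] [ 18 156 144] | 98 [261. 208.] [ 18 158 139] | 104 [261. 205.] [ 18 146 152] | 110 [260. 203.] [ 18 141 159] | 116 [260. 200.] [ 13 187 120] | 122 [260. 198.] [ 16 152 156] | 128 [259. 196.] [ 19 135 177] | 
20 [294. 202.] [ 17 123 143] | 26 [292. 202.] [ 17 123 143] | 32 [290. 202.] [ 17 123 129] | 38 [288. 201.] [ 18 122 132] | 44 [286. 201.] [ 17 122 134] | 50 [284. 201.] [ 17 121 135] | 56 [282. 201.] [ 18 123 137] | 62 [280. 201.] [ 18 121 139] | 68 [278. 201.] [ 18 123 143] | 74 [276. 201.] [ 18 123 166] | 80 [274. 200.] [ 19 123 214] | 86 [272. 200.] [ 20 122 220] | 92 [270. 200.] [ 20 122 221] | 98 [267. 200.] [ 18 124 168] | 104 [265. 200.] [ 17 128 137] | 110 [263. 200.] [ 15 139 110] | 116 [261. 199.] [ 16 129 140] | 122 [259. 199.] [ 21 104 201] | 128 [257. 199.] [ 23  97 215] |
```

Emit:
apply_moves([
  [[-0.15,-0.08,0],[0,0,0],0.3],
  [[-0.3,-0.16,0],[0,0,-0.02],0.3],
  [[-0.45,-0.25,0],[0,0,-0.045],0.3],
  [[-0.55,-0.3,0],[0,0,-0.045],0.3],
  [[-0.55,-0.3,0],[0,0,-0.045],0.3],
])

```text
clock: 21.65
eef_pos: [375.0, 167.5, 97.4]
eef_rot: [-3.141, 0.002, 0.643]
wrist_force: [0.0, 0.0, 0.8]
finger_gap: 65.8
finger_force: 0.0
```

```bash
python3 -c "
from h import *
print(manip.read_state()['eef_pos'],'glue',ray('top',(139.5,135.7),0))
t=viewer.camera('top');cv2.imwrite('pics/t4.png',t);bl()
a=viewer.camera('side');cv2.imwrite('pics/s4.png',a)
A=cv2.resize(t[140:265,160:330],(540,397),interpolation=3)
B=cv2.resize(a[160:225,240:330],(540,390)[:2],interpolation=3)
go([605.3,200.2,90],.645)
cv2.imwrite('pics/c4.png',cv2.resize(np.vstack([A,B]),(412,600)))"
```

```text
[374.98614405 167.529112    97.39497397] glue [691.53167731 342.32477131   0.        ]
blank [260. 223.] [456.8  33.4] [ 70.3 115.2] yaw 0.085 w- 17.5 w+ 41.1 tip [399.4  28.5] toe [514.1  38.3]
blank [292. 190.] [545.8 -53.4] [ 24.9 218.4] yaw -1.443 w- 24.6 w+ 21.9 tip [531.8  54.9] toe [ 559.8 -161.7]
blank [190. 164.] [611.9 205.1] [40.6 80.2] yaw 0.649 w- 40.5 w+ 38.7 tip [579.9 180.8] toe [643.8 229.3]
blank [239. 106.] [763.3  82. ] [ 18.3 231.9] yaw 0.003 w- 10.2 w+ 18.3 tip [647.3  81.7] toe [879.2  82.3]
go [605.3 200.2  90. ] shift [0.797, 0.436, 0.205] turn [0.0003, -0.0004, -0.0011]
```

Emit:
apply_moves([
  [[0.15,0.08,0],[0,0,0],0.3],
  [[0.3,0.16,0],[0,0,0],0.3],
  [[0.45,0.24,0],[0,0,0],0.3],
  [[0.6,0.32,0],[0,0,0],0.3],
  [[0.7,0.4,0.04],[0,0,0],0.3],
  [[0.797,0.436,0.1],[0,0,0],0.3],
  [[0.797,0.436,0.2],[0,0,0],0.3],
  [[0.797,0.436,0.2],[0,0,0],0.3],
  [[0.797,0.436,0.2],[0,0,0],0.3],
])

```text
clock: 22.55
eef_pos: [604.4, 200.1, 46.5]
eef_rot: [-3.141, 0.003, 0.642]
wrist_force: [0.1, -0.7, 0.3]
finger_gap: 66.0
finger_force: 0.0
```

```bash
python3 -c "
from h import *
s=manip.read_state();go([605.3,200.2,24],.645)
a=viewer.camera('side');p=s['eef_pos'][:2]+np.array([-.6,.8])*40
h=cv2.cvtColor(a,cv2.COLOR_BGR2HSV)
print(s['eef_pos'])
for z in range(30,90,4):
  u=pr('side',[*p,z]).round().astype(int);print(z,u,h[u[1],u[0]-1:u[0]+2,1])"
```

```text
go [605.3 200.2  24. ] shift [0.004, 0.002, 0.26] turn [-0.0003, 0.001, -0.001]
[604.37783252 200.12701566  46.49529897]
30 [216 238] [123 124 124]
34 [216 237] [122 125 123]
38 [216 236] [123 124 122]
42 [216 235] [124 123 124]
46 [216 233] [124 123 126]
50 [216 232] [124 124 125]
54 [216 231] [125 124 125]
58 [216 229] [125 126 125]
62 [216 228] [125 125 126]
66 [216 227] [123 125 125]
70 [216 226] [122 123 122]
74 [216 224] [72 79 85]
78 [216 223] [40 44 51]
82 [216 222] [30 29 35]
86 [215 220] [30 30 30]
```

Emit:
apply_moves([
  [[0.004,0.002,0.1],[0,0,0],0.3],
  [[0.004,0.002,0.2],[0,0,0],0.3],
  [[0.004,0.002,0.25],[0,0,0],0.3],
  [[0.004,0.002,0.27],[0,0,0],0.3],
  [[0.004,0.002,0.278],[0,0,0],0.3],
  [[0.004,0.002,0.278],[0,0,0],0.3],
  [[0.004,0.002,0.278],[0,0,0],0.3],
])

```text
clock: 23.18
eef_pos: [606.8, 201.4, -19.8]
eef_rot: [3.14, -0.002, 0.643]
wrist_force: [-0.5, 0.1, 0.7]
finger_gap: 65.5
finger_force: 0.0
```

Emit:
apply_moves([
  [[0,0,0],[0,0,0],0.5],
  [[0,0,0],[0,0,0],0.8],
  [[0,0,0],[0,0,0],0.8],
  [[0,0,0],[0,0,0],0.8],
  [[0,0,0],[0,0,0],0.8],
  [[0,0,0],[0,0,0],0.8],
])

```text
clock: 23.68
eef_pos: [606.1, 201.2, -21.2]
eef_rot: [3.141, -0.001, 0.643]
wrist_force: [-0.9, -0.5, 3.2]
finger_gap: 39.9
finger_force: 35.0
```

```bash
python3 -c "
from h import *
s=manip.read_state();p=s['eef_pos'];d=p[:2]-[605.3,200.2];print(p,'dx',d@[np.cos(.645),np.sin(.645)])
z=p[2]
place(2,22,50,12,z,d@[np.cos(.645),np.sin(.645)],24)"
```

```text
[606.11490627 201.21903082 -21.15368339] dx 1.2638311474487147
go [488.2 -57.5  95.8] shift [-0.998, 0.545, -0.298] turn [-0.0171, 0.0649, 0.1643]
```

Emit:
apply_moves([
  [[0,0,-0.12],[0,0,0],0.8],
  [[0,0,-0.26],[0,0,0],0.8],
  [[0,0,-0.4],[0,0,0],0.8],
  [[-0.12,0.06,-0.4],[-0.002,0.008,0.02],0.8],
  [[-0.24,0.12,-0.4],[-0.004,0.016,0.04],0.8],
  [[-0.36,0.19,-0.4],[-0.006,0.024,0.06],0.8],
  [[-0.48,0.26,-0.4],[-0.008,0.032,0.08],0.8],
  [[-0.6,0.32,-0.4],[-0.01,0.04,0.1],0.8],
  [[-0.72,0.39,-0.4],[-0.012,0.048,0.12],0.8],
  [[-0.84,0.46,-0.38],[-0.015,0.056,0.142],0.8],
  [[-0.96,0.52,-0.35],[-0.0171,0.0649,0.1643],0.8],
  [[-0.998,0.545,-0.31],[-0.0171,0.0649,0.1643],0.8],
])

```text
clock: 24.68
eef_pos: [485.9, -59.9, 56.0]
eef_rot: [-3.142, -0.21, 0.119]
wrist_force: [-0.2, 0.1, -0.8]
finger_gap: 39.7
finger_force: 35.0
```

```bash
python3 -c "
from h import *
place(2,22,20,12,-21.2,1.3,24)
place(2,22,5,12,-21.2,1.3,24)"
```

```text
go [488.2 -57.5  65.7] shift [-0.017, -0.009, 0.13] turn [0.0004, -0.0003, -0.002]
go [488.2 -57.5  50.7] shift [-0.03, -0.009, 0.189] turn [0.0004, -0.0003, -0.002]
```

Emit:
apply_moves([
  [[-0.017,-0.009,0.05],[0,0,-0.002],0.8],
  [[-0.017,-0.009,0.1],[0,0,-0.002],0.8],
  [[-0.017,-0.009,0.13],[0,0,-0.002],0.8],
  [[-0.02,-0.009,0.15],[0,0,-0.002],0.8],
  [[-0.025,-0.009,0.17],[0,0,-0.002],0.8],
  [[-0.03,-0.009,0.185],[0,0,-0.002],0.8],
  [[-0.03,-0.009,0.185],[0,0,-0.002],0.8],
  [[-0.03,-0.009,0.185],[0,0,-0.002],0.8],
])

```text
clock: 25.35
eef_pos: [490.7, -54.8, 9.8]
eef_rot: [3.14, -0.21, 0.132]
wrist_force: [1.9, 0.5, 1.9]
finger_gap: 39.8
finger_force: 35.0
```

```bash
python3 -c "
from h import *
place(2,22,5,12,-21.2,1.3,24)
place(2,4,5,12,-21.2,1.3,24)"
```

```text
go [488.2 -57.5  50.7] shift [-0.012, 0.009, 0.004] turn [0.0001, -0.0003, 0.0022]
go [470.4 -59.7  50.7] shift [-0.083, 0.009, -0.011] turn [0.0001, -0.0003, 0.0022]
```

Emit:
apply_moves([
  [[-0.012,0.009,0],[0,0,0.0022],0.8],
  [[-0.012,0.009,0],[0,0,0.0022],0.8],
  [[-0.03,0.009,-0.002],[0,0,0.0022],0.8],
  [[-0.045,0.009,-0.004],[0,0,0.0022],0.8],
  [[-0.06,0.009,-0.007],[0,0,0.0022],0.8],
  [[-0.075,0.009,-0.009],[0,0,0.0022],0.8],
  [[-0.083,0.009,-0.011],[0,0,0.0022],0.8],
  [[-0.083,0.009,-0.011],[0,0,0.0022],0.8],
  [[-0.083,0.009,-0.011],[0,0,0.0022],0.8],
])

```text
clock: 26.1
eef_pos: [471.9, -60.4, 9.7]
eef_rot: [3.14, -0.215, 0.125]
wrist_force: [6.1, 0.2, 14.9]
finger_gap: 39.6
finger_force: 35.0
```

```bash
python3 -c "
from h import *
print(loc(manip.read_state()['eef_pos'][:2]))
place(2,4,5,12,-21.2,1.3,24)
place(2,3.5,5,6,-21.2,1.3,24)
place(2,2.5,4,0,-21.2,1.3,24)"
```

```text
[61.3 -0.9]
go [470.4 -59.7  50.7] shift [-0.007, -0.004, 0.004] turn [0.0006, -0.0016, -0.0001]
go [473.4 -59.4  44.7] shift [-0.0, -0.004, 0.031] turn [0.0006, -0.0349, -0.0002]
go [475.2 -59.1  37.3] shift [0.001, -0.004, 0.061] turn [0.0006, -0.0683, -0.0002]
```

Emit:
apply_moves([
  [[0,-0.003,-0.008],[0,0,0],0.8],
  [[0,-0.003,-0.014],[0,0,0],0.8],
  [[0,-0.003,-0.014],[0,0,0],0.8],
  [[0,-0.003,-0.014],[0,0,0],0.8],
])

```text
clock: 26.43
eef_pos: [468.2, -59.1, 10.8]
eef_rot: [-3.141, -0.208, 0.124]
wrist_force: [0.5, 0.4, -1.0]
finger_gap: 39.6
finger_force: 35.0
```

```bash
python3 -c "
from h import *
print(loc(manip.read_state()['eef_pos'][:2]))
place(2,4,7,12,-21.2,1.3,24)
place(2,3,7,6,-21.2,1.3,24)
place(2,2.5,6,0,-21.2,1.3,24)"
```

```text
[57.9  0.9]
go [470.4 -59.7  52.7] shift [0.008, 0.004, 0.004] turn [-0.0001, 0.0005, -0.0002]
go [472.9 -59.4  46.7] shift [0.012, 0.004, 0.03] turn [-0.0001, -0.0329, -0.0002]
go [475.2 -59.1  39.3] shift [0.015, 0.004, 0.06] turn [-0.0002, -0.0662, -0.0001]
```

Emit:
apply_moves([
  [[0.005,0.004,0.01],[0,-0.011,0],0.8],
  [[0.008,0.004,0.02],[0,-0.022,0],0.8],
  [[0.01,0.004,0.03],[0,-0.033,0],0.8],
  [[0.011,0.004,0.04],[0,-0.044,0],0.8],
  [[0.012,0.004,0.05],[0,-0.055,0],0.8],
  [[0.013,0.004,0.058],[0,-0.066,0],0.8],
  [[0.013,0.004,0.058],[0,-0.066,0],0.8],
  [[0.013,0.004,0.058],[0,-0.066,0],0.8],
])

```text
clock: 27.1
eef_pos: [475.8, -59.6, -1.7]
eef_rot: [3.141, -0.002, 0.125]
wrist_force: [-1.8, -0.9, 13.2]
finger_gap: 39.9
finger_force: 35.0
```

```bash
python3 -c "
from h import *
print(loc(manip.read_state()['eef_pos'][:2]))
place(2,2.5,4,0,-21.2,1.3,24)"
```

```text
[65.3 -0.6]
go [475.2 -59.1  37.3] shift [-0.002, -0.002, 0.014] turn [0.0001, -0.0008, -0.0001]
```

```bash
python3 -c "
from h import *
a=cv2.imread('pics/s4.png');h=cv2.cvtColor(a,cv2.COLOR_BGR2HSV)
for x in (24,38,48,58,68,78,90,104):
  print(x,[round(float(pr('side',[*pk(1,x,20),z])[1]),1) for z in (40,30,12)],end=' ')
  u=int(round(pr('side',[*pk(1,x,20),40])[0]));print(u,[(r,int(h[r,u,2]),int(h[r,u,0])) for r in range(196,219)])"
```

```text
24 [205.5, 208.4, 213.7] 292 [(196, 63, 15), (197, 64, 15), (198, 68, 17), (199, 98, 17), (200, 139, 18), (201, 160, 18), (202, 156, 18), (203, 142, 17), (204, 135, 18), (205, 139, 18), (206, 146, 18), (207, 146, 18), (208, 144, 17), (209, 138, 17), (210, 130, 15), (211, 124, 14), (212, 121, 13), (213, 123, 13), (214, 123, 13), (215, 121, 14), (216, 121, 14), (217, 132, 15), (218, 146, 17)]
38 [205.1, 208.0, 213.3] 287 [(196, 215, 18), (197, 216, 19), (198, 213, 19), (199, 194, 19), (200, 169, 18), (201, 156, 18), (202, 151, 17), (203, 148, 18), (204, 147, 18), (205, 145, 18), (206, 144, 18), (207, 145, 18), (208, 149, 17), (209, 146, 17), (210, 144, 16), (211, 145, 16), (212, 144, 16), (213, 136, 15), (214, 127, 15), (215, 120, 15), (216, 121, 16), (217, 131, 16), (218, 139, 17)]
48 [204.8, 207.8, 213.1] 284 [(196, 224, 19), (197, 224, 19), (198, 221, 20), (199, 205, 19), (200, 179, 18), (201, 160, 18), (202, 153, 18), (203, 148, 18), (204, 147, 18), (205, 147, 18), (206, 149, 18), (207, 152, 18), (208, 155, 18), (209, 157, 18), (210, 171, 19), (211, 194, 20), (212, 201, 21), (213, 
[... 1380 characters left out ...]
00, 219, 19), (201, 216, 19), (202, 198, 19), (203, 174, 18), (204, 158, 18), (205, 149, 17), (206, 143, 18), (207, 142, 17), (208, 143, 16), (209, 146, 15), (210, 152, 15), (211, 159, 17), (212, 164, 19), (213, 173, 21), (214, 188, 21), (215, 199, 21), (216, 198, 20), (217, 186, 19), (218, 171, 18)]
104 [203.3, 206.2, 211.5] 264 [(196, 175, 13), (197, 176, 13), (198, 175, 14), (199, 172, 15), (200, 171, 16), (201, 175, 17), (202, 184, 18), (203, 194, 18), (204, 193, 18), (205, 178, 17), (206, 153, 17), (207, 137, 16), (208, 136, 15), (209, 141, 14), (210, 144, 14), (211, 145, 14), (212, 136, 13), (213, 123, 14), (214, 125, 15), (215, 142, 17), (216, 160, 18), (217, 169, 18), (218, 170, 18)]
```

```bash
python3 -c "
from h import *
t=cv2.imread('pics/t4.png')[165:255,240:350];a=cv2.imread('pics/s4.png')[155:225,245:335];c=viewer.camera('side')[155:225,245:335];d=cv2.imread('pics/t3.png')[165:255,240:350]
f=lambda x:cv2.resize(x,(400,300),interpolation=cv2.INTER_CUBIC)
cv2.imwrite('pics/m5.png',np.vstack([np.hstack([f(t),f(d)]),np.hstack([f(a),f(c)])]))"
```

```text
(no output)
```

View pics/m5.png

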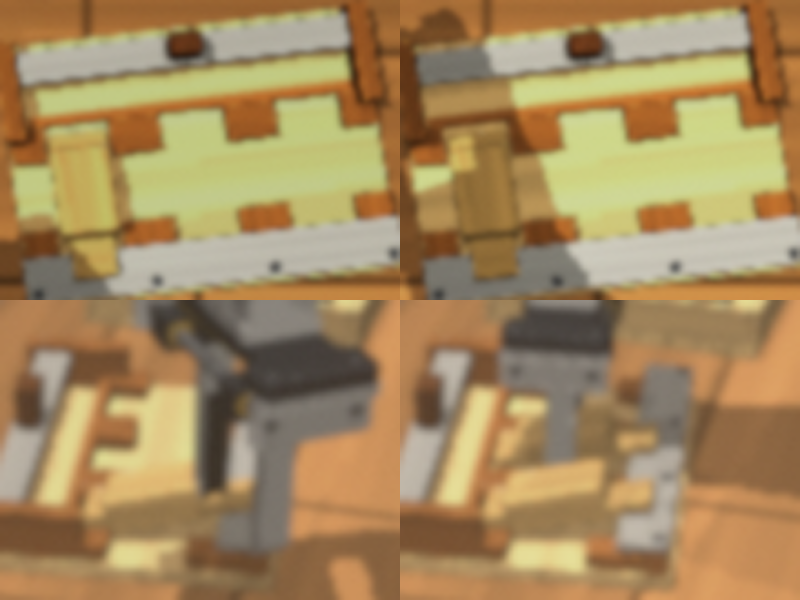

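Emit:
apply_moves([
  [[0,0,0],[0,0,0],0.5],
  [[0,0,0],[0,0,0],0.5],
  [[0,0,0],[0,0,0],0.5],
  [[0,0,0],[0,0,0],0.5],
  [[0,0,0.01],[0,0,0],0.5],
  [[0,0,0.015],[0,0,0],0.5],
  [[0,0,0.015],[0,0,0],0.7],
  [[0,0,0.015],[0,0,0],0.9],
  [[0,0,0.015],[0,0,0],0.9],
  [[0,0,0.015],[0,0,0],0.9],
  [[0,0,0.015],[0,0,0],0.9],
], squeeze=50)

```text
clock: 28.07
eef_pos: [475.0, -59.4, -6.2]
eef_rot: [-3.141, -0.002, 0.124]
wrist_force: [0.7, -0.5, -1.5]
finger_gap: 39.9
finger_force: 50.0
```

```bash
cat >> h.py <<'E'
B=45.
def place2(k,t,f,th,L,h,phi,y=0):
    """as place, with tool length error B along the tool z and blank tilted phi deg in hand"""
    a=np.radians(th);c,s=np.cos(a),np.sin(a);g=np.radians(th-phi)
    go([*pk(k,t+L*c-h*s+B*np.sin(g),y),12+f+L*s+h*c-B*np.cos(g)+ZB],JY,g)
E
python3 -c "
from h import *
s=manip.read_state();p=s['eef_pos'];x=loc(p[:2])[0];zf=p[2]+B-12;print(p,x,zf)
ph=np.radians(14.2);c,n=np.cos(ph),np.sin(ph)
v=np.array([x-(113-49*c),zf-49*n]);dx=v@[c,-n];h=v@[n,c];print('dx,h',dx,h)
place2(2,30,40,12,61+dx,h,-14.2)
place2(2,30,3,12,61+dx,h,-14.2)"
```

```text
[474.95209758 -59.42324299  -6.2009501 ] 64.5 26.799049901391626
dx,h -4.592104345260207 14.082806093389966
go [512.2 -54.5  79.6] shift [0.151, -0.001, -0.173] turn [-0.0, 0.1451, -0.0002]
go [512.2 -54.5  42.6] shift [0.15, -0.001, -0.025] turn [-0.0, 0.1451, -0.0002]
```

Emit:
apply_moves([
  [[0.0,0,-0.07],[0,0,0],0.9],
  [[0.0,0,-0.14],[0,0,0],0.9],
  [[0.0,0,-0.2],[0,0,0],0.9],
  [[0.03,0,-0.2],[0,0.03,0],0.9],
  [[0.06,0,-0.2],[0,0.06,0],0.9],
  [[0.09,0,-0.2],[0,0.09,0],0.9],
  [[0.11,0,-0.2],[0,0.12,0],0.9],
  [[0.135,0,-0.19],[0,0.145,0],0.9],
  [[0.135,0,-0.173],[0,0.145,0],0.9],
  [[0.135,0,-0.173],[0,0.145,0],0.9],
  [[0.135,0,-0.173],[0,0.145,0],0.9],
])

```text
clock: 28.98
eef_pos: [508.6, -55.2, 37.2]
eef_rot: [-3.141, -0.455, 0.125]
wrist_force: [0.3, 0.6, -1.2]
finger_gap: 39.5
finger_force: 50.0
```

```bash
cat >> h.py <<'E'
def tip(k,L=56.4,h=14.1,phi=-14.2,y=0):
    """compare predicted pixels of tongue tip / toe with the picture: edges along the blank underside"""
    a=viewer.camera('side');return a
E
python3 -c "
from h import *
s=manip.read_state();p=s['eef_pos'];print(loc(p[:2]))
place2(2,26,40,12,56.4,14.1,-14.2)
place2(2,26,4,12,56.4,14.1,-14.2)
a=viewer.camera('side');h=cv2.cvtColor(a,cv2.COLOR_BGR2HSV);cv2.imwrite('pics/s6.png',a)
m=cv2.inRange(h,(14,80,100),(24,190,255))
# predicted side-view pixels of blank corners (near side y=+20/15), f=40
c,n=np.cos(np.radians(12)),np.sin(np.radians(12))
for nm,x,z,y in (('tipLo',0,0,15),('tipHi',0,9,15),('bodyFrontHi',28,28,20),('toeEndHi',110,18,20),('bodyBackHi',94,28,20)):
  u=pr('side',[*pk(2,26+x*c-z*n,y),12+40+x*n+z*c]);U=u.round().astype(int);print(nm,np.round(u,1),h[U[1]-4:U[1]+5,U[0],2],h[U[1],U[0]-4:U[0]+5,2])"
```

```text
[98.4 -0.3]
go [508.2 -55.   79.6] shift [-0.001, -0.001, -0.001] turn [-0.0001, 0.0008, -0.0001]
go [508.2 -55.   43.6] shift [-0.065, -0.001, 0.129] turn [-0.0001, 0.0008, -0.0001]
tipLo [294.3 187.2] [136 132 128 120 112 109 107 108 117] [176 148 124 114 112 111 111 111 114]
tipHi [295.1 184.7] [142 141 136 132 128 120 111 108 106] [137 126 124 128 128 121 114 113 114]
bodyFrontHi [287.3 177.7] [162 150 149 146 138 132 129 129 130] [135 136 139 138 138 138 145 151 155]
toeEndHi [259.7 173.6] [135 130 133 135 134 136 141 150 167] [181 178 154 130 134 165 188 199 204]
bodyBackHi [265.6 172.1] [171 202 216 216 213 202 186 166 149] [206 222 224 220 213 209 215 220 221]
```

Emit:
apply_moves([
  [[-0.015,0,0.03],[0,0,0],0.9],
  [[-0.03,0,0.06],[0,0,0],0.9],
  [[-0.045,0,0.09],[0,0,0],0.9],
  [[-0.055,0,0.11],[0,0,0],0.9],
  [[-0.06,0,0.12],[0,0,0],0.9],
  [[-0.063,0,0.125],[0,0,0],0.9],
  [[-0.063,0,0.125],[0,0,0],0.9],
  [[-0.063,0,0.125],[0,0,0],0.9],
])

```text
clock: 29.7
eef_pos: [508.3, -55.2, 2.4]
eef_rot: [-3.141, -0.457, 0.125]
wrist_force: [-1.4, 0.5, 0.9]
finger_gap: 39.8
finger_force: 52.3
```

```bash
python3 -c "
from h import *
s=manip.read_state();p=s['eef_pos'];print(loc(p[:2]),p[2])
place2(2,26,4,12,56.4,14.1,-14.2)
place2(2,26,1,12,56.4,14.1,-14.2)
a=viewer.camera('side');cv2.imwrite('pics/s7.png',a);h=cv2.cvtColor(a,cv2.COLOR_BGR2HSV)
g=h[168:206,252:304]
print('\n'.join(''.join('#' if v>195 else '+' if v>160 else '.' if v>125 else ' ' for v in r) for r in g[:,:,2]))
t=viewer.camera('top');
for x in range(20,150,3):
  u=pr('top',[*pk(2,x,12),30]).round().astype(int);print(x,t[u[1],u[0],::2],end=' ')"
```

```text
[98.1 -0.3] 2.361404958318103
go [508.2 -55.   43.6] shift [-0.002, -0.001, 0.004] turn [0.0, -0.0, -0.0001]
go [508.2 -55.   40.6] shift [-0.007, -0.001, 0.015] turn [0.0, -0.0, -0.0001]
.+++++++.            .+++++....                   .+
.+++++++.            .+++++.....                   .
++++++++.            ..+++..  ....                  
.++++++.             ..+++..   .....                
..+++++.       ........+++..   .......              
...++++.      ........++++..   .........            
  .+++.. .......+......+..................          
  .+++...+++++++++...........................       
  .+++..+######++++........ ...................     
  ..+...+##########++++....  ....................   
   .+..+################++................   .....  
   ....+##################+...............    ....  
   ....+##################++......++++....          
    ...+##################++......+#++++...   .     
    ..+###################+......++##+++........    
    ..+##################+........+++++........     
  ....+#######+++++#####++........++......  .       
.....+###++
[... 970 characters left out ...]
............++++++.....++
..++++++++++####++......................++........++
...........++#+++.........................++++++++++
20 [21 21] 23 [18 20] 26 [19 21] 29 [18 20] 32 [21 22] 35 [37 40] 38 [152 161] 41 [163 173] 44 [145 155] 47 [127 136] 50 [118 125] 53 [61 71] 56 [39 73] 59 [ 46 103] 62 [ 54 107] 65 [63 91] 68 [72 99] 71 [ 72 133] 74 [ 67 142] 77 [ 79 168] 80 [ 87 183] 83 [ 95 197] 86 [ 95 198] 89 [ 94 197] 92 [ 94 198] 95 [ 97 196] 98 [ 94 198] 101 [ 93 198] 104 [ 91 197] 107 [ 86 193] 110 [ 77 178] 113 [ 78 183] 116 [ 87 195] 119 [ 92 198] 122 [ 95 196] 125 [ 95 193] 128 [ 92 178] 131 [122 184] 134 [128 195] 137 [120 194] 140 [108 185] 143 [ 88 163] 146 [100 134] 149 [138 156]
```

```bash
python3 -c "
from h import *
v=cv2.cvtColor(cv2.imread('pics/s7.png'),cv2.COLOR_BGR2HSV)[:,:,2].astype(float)
for c in range(258,280): print(c,v[178:192,c].astype(int))
for th in (0,5,12):
  cc,n=np.cos(np.radians(th)),np.sin(np.radians(th))
  print(th,[pr('side',[*pk(2,76+x*cc-30*n,20),40+x*n]).round(1).tolist() for x in (-30,0,30)])"
```

```text
258 [145 146 150 159 168 176 190 205 216 221 224 225 227 228]
259 [165 170 177 190 201 208 214 219 221 223 225 227 229 229]
260 [200 206 210 216 221 221 218 214 209 208 214 222 227 228]
261 [222 223 224 225 225 222 211 193 180 177 188 208 218 220]
262 [227 227 227 227 226 222 206 178 160 155 164 178 188 192]
263 [228 228 228 228 228 223 209 178 156 149 149 150 148 151]
264 [228 228 228 228 227 224 214 186 159 147 141 134 125 127]
265 [226 226 226 225 224 220 210 185 159 147 140 131 125 127]
266 [218 220 222 222 219 211 194 171 156 149 145 141 140 143]
267 [210 215 218 219 217 203 180 160 152 151 152 153 153 157]
268 [214 218 220 222 219 204 178 157 151 151 154 156 158 159]
269 [219 225 225 225 222 209 181 160 153 151 152 154 154 155]
270 [222 228 228 227 224 213 189 166 154 150 151 152 152 153]
271 [221 228 229 228 226 219 197 172 157 152 150 152 152 152]
272 [218 227 229 229 228 222 205 176 159 152 150 152 154 153]
273 [215 226 229 229 228 224 209 181 163 154 150 152 154 152]
274 [207 224 229 229 228 224 211 183 163 155 151 151 152 151]
275 [199 222 229 228 226 221 206 180 162 154 152 151 150 151]
276 [192 220 226 225 218 208 189 170 158 152 151 150 150 150]
277 [178 210 217 213 199 182 168 158 152 150 150 150 150 151]
278 [153 183 193 186 172 160 155 152 151 150 150 149 149 149]
279 [132 157 167 163 156 152 150 149 150 151 151 150 146 144]
0 [[287.4, 191.0], [277.4, 190.3], [267.5, 189.5]]
5 [[288.2, 191.8], [278.3, 190.3], [268.4, 188.8]]
12 [[289.2, 192.9], [279.5, 190.4], [269.8, 187.9]]
```

Emit:
apply_moves([
  [[-0.012,0,-0.008],[0,0,0],0.9],
  [[-0.024,0,-0.014],[0,0,0],0.9],
  [[-0.036,0,-0.02],[0,0,0],0.9],
  [[-0.048,0,-0.026],[0,0,0],0.9],
  [[-0.058,0,-0.03],[0,0,0],0.9],
  [[-0.058,0,-0.03],[0,0,0],0.9],
  [[-0.058,0,-0.03],[0,0,0],0.9],
])

```text
clock: 30.38
eef_pos: [491.8, -57.4, 2.5]
eef_rot: [-3.141, -0.457, 0.124]
wrist_force: [0.1, -0.2, -1.9]
finger_gap: 39.9
finger_force: 50.0
```

```bash
cat >> h.py <<'E'
def ev(name,cols,r0,r1,lev=190):
    a=viewer.camera('side');cv2.imwrite(name,a);v=cv2.cvtColor(a,cv2.COLOR_BGR2HSV)[:,:,2].astype(float)
    out=[]
    for c in cols:
        q=v[r0:r1,c];i=np.where((q[:-1]>=lev)&(q[1:]<lev))[0]
        out.append((c,[round(r0+k+(q[k]-lev)/(q[k]-q[k+1]),1) for k in i]))
    print(out)
def toe(k,y,x0=90,x1=150):
    t=cv2.cvtColor(viewer.camera('top'),cv2.COLOR_BGR2HSV)
    print([(x,*t[tuple(pr('top',[*pk(k,x,y),30]).round().astype(int)[::-1])][[0,2]]) for x in range(x0,x1,3)])
E
python3 -c "
from h import *
s=manip.read_state();p=s['eef_pos'];print(loc(p[:2]),p[2])
ev('pics/s8.png',range(262,288,2),174,192);toe(2,12)"
```

```text
[81.5 -0.4] 2.508026164887378
[(262, []), (264, [np.float64(189.0)]), (266, [np.float64(184.2)]), (268, [np.float64(185.0)]), (270, [np.float64(185.1)]), (272, [np.float64(184.0)]), (274, [np.float64(183.9)]), (276, [np.float64(184.5)]), (278, [np.float64(184.9)]), (280, [np.float64(185.2)]), (282, [np.float64(183.6)]), (284, []), (286, [])]
[(90, np.uint8(23), np.uint8(194)), (93, np.uint8(21), np.uint8(171)), (96, np.uint8(21), np.uint8(182)), (99, np.uint8(22), np.uint8(192)), (102, np.uint8(23), np.uint8(196)), (105, np.uint8(24), np.uint8(196)), (108, np.uint8(25), np.uint8(179)), (111, np.uint8(20), np.uint8(146)), (114, np.uint8(15), np.uint8(146)), (117, np.uint8(14), np.uint8(171)), (120, np.uint8(15), np.uint8(186)), (123, np.uint8(26), np.uint8(193)), (126, np.uint8(31), np.uint8(198)), (129, np.uint8(33), np.uint8(203)), (132, np.uint8(33), np.uint8(204)), (135, np.uint8(33), np.uint8(201)), (138, np.uint8(31), np.uint8(195)), (141, np.uint8(24), np.uint8(162)), (144, np.uint8(20), np.uint8(137)), (147, np.uint8(19), np.uint8(132))]
```

```bash
python3 -c "
from h import *
for t,f,th in ((9.4,4.1,12),(10,4.6,7),(10.4,4.6,2),(10.4,3.6,2)): place2(2,t,f,th,56.4,14.1,-14.2)"
```

```text
go [491.8 -57.   43.7] shift [-0.003, -0.001, 0.004] turn [0.0001, -0.0, -0.0002]
go [490.8 -57.2  38. ] shift [-0.017, -0.001, 0.023] turn [0.0, -0.0278, -0.0002]
go [489.1 -57.4  31.9] shift [-0.033, -0.001, 0.042] turn [0.0, -0.0556, -0.0002]
go [489.1 -57.4  30.9] shift [-0.035, -0.001, 0.045] turn [0.0, -0.0556, -0.0002]
```

Emit:
apply_moves([
  [[-0.005,-0.001,0.007],[0,-0.009,0],0.9],
  [[-0.01,-0.001,0.014],[0,-0.018,0],0.9],
  [[-0.015,-0.001,0.021],[0,-0.0278,0],0.9],
  [[-0.02,-0.001,0.027],[0,-0.037,0],0.9],
  [[-0.026,-0.001,0.034],[0,-0.046,0],0.9],
  [[-0.032,-0.001,0.041],[0,-0.0556,0],0.9],
  [[-0.032,-0.001,0.041],[0,-0.0556,0],0.9],
  [[-0.032,-0.001,0.041],[0,-0.0556,0],0.9],
])

```text
clock: 31.15
eef_pos: [489.6, -57.5, -8.6]
eef_rot: [3.141, -0.283, 0.125]
wrist_force: [-23.8, -0.7, 41.9]
finger_gap: 39.7
finger_force: 73.0
```

```bash
python3 -c "
from h import *
s=manip.read_state();p=s['eef_pos'];print(loc(p[:2]),p[2])
ev('pics/s9.png',range(262,288,2),174,194);toe(2,12)
for th in (0,5):
  cc,n=np.cos(np.radians(th)),np.sin(np.radians(th))
  print(th,[pr('side',[*pk(2,3+x*cc-28*n,20),12+x*n+28*cc]).round(1).tolist() for x in (30,60,94)])"
```

```text
[79.3 -0.2] -8.558500939345812
[(262, []), (264, [np.float64(189.2)]), (266, [np.float64(189.2)]), (268, [np.float64(189.2)]), (270, [np.float64(187.7)]), (272, [np.float64(187.5)]), (274, [np.float64(187.6)]), (276, [np.float64(187.8)]), (278, [np.float64(187.2)]), (280, [np.float64(183.0)]), (282, []), (284, []), (286, [])]
[(90, np.uint8(24), np.uint8(197)), (93, np.uint8(24), np.uint8(197)), (96, np.uint8(23), np.uint8(194)), (99, np.uint8(22), np.uint8(187)), (102, np.uint8(22), np.uint8(184)), (105, np.uint8(23), np.uint8(192)), (108, np.uint8(26), np.uint8(197)), (111, np.uint8(26), np.uint8(195)), (114, np.uint8(23), np.uint8(187)), (117, np.uint8(17), np.uint8(178)), (120, np.uint8(15), np.uint8(183)), (123, np.uint8(26), np.uint8(195)), (126, np.uint8(31), np.uint8(200)), (129, np.uint8(33), np.uint8(204)), (132, np.uint8(33), np.uint8(205)), (135, np.uint8(33), np.uint8(203)), (138, np.uint8(31), np.uint8(196)), (141, np.uint8(24), np.uint8(164)), (144, np.uint8(21), np.uint8(138)), (147, np.uint8(19), np.uint8(134))]
0 [[291.7, 191.3], [281.7, 190.6], [270.5, 189.8]]
5 [[292.6, 190.7], [282.7, 189.2], [271.5, 187.5]]
```

Emit:
apply_moves([
  [[0.003,0,-0.012],[0,0,0],0.9],
  [[-0.004,0,-0.014],[0,0,0],0.9],
  [[-0.012,0,-0.016],[0,0,0],0.9],
  [[-0.012,0,-0.016],[0,0,0],0.9],
  [[-0.012,0,-0.016],[0,0,0],0.9],
])

```text
clock: 31.67
eef_pos: [485.3, -57.9, -7.3]
eef_rot: [-3.141, -0.282, 0.124]
wrist_force: [0.5, -0.8, 0.5]
finger_gap: 39.7
finger_force: 51.1
```

```bash
python3 -c "
from h import *
s=manip.read_state();p=s['eef_pos'];print(loc(p[:2]),p[2])
ev('pics/s10.png',range(262,288,2),174,194);toe(2,12,87,123);toe(2,-12,87,123)"
```

```text
[74.9 -0.1] -7.298335448563321
[(262, []), (264, [np.float64(188.9)]), (266, [np.float64(188.2)]), (268, [np.float64(189.2)]), (270, [np.float64(188.9)]), (272, [np.float64(187.3)]), (274, [np.float64(187.3)]), (276, [np.float64(187.5)]), (278, [np.float64(187.5)]), (280, [np.float64(186.0)]), (282, []), (284, []), (286, [])]
[(87, np.uint8(24), np.uint8(198)), (90, np.uint8(24), np.uint8(197)), (93, np.uint8(23), np.uint8(185)), (96, np.uint8(22), np.uint8(179)), (99, np.uint8(22), np.uint8(189)), (102, np.uint8(24), np.uint8(196)), (105, np.uint8(25), np.uint8(198)), (108, np.uint8(26), np.uint8(191)), (111, np.uint8(23), np.uint8(168)), (114, np.uint8(16), np.uint8(158)), (117, np.uint8(14), np.uint8(175)), (120, np.uint8(15), np.uint8(187))]
[(87, np.uint8(31), np.uint8(199)), (90, np.uint8(30), np.uint8(197)), (93, np.uint8(27), np.uint8(193)), (96, np.uint8(23), np.uint8(191)), (99, np.uint8(22), np.uint8(195)), (102, np.uint8(23), np.uint8(197)), (105, np.uint8(26), np.uint8(198)), (108, np.uint8(25), np.uint8(192)), (111, np.uint8(23), np.uint8(175)), (114, np.uint8(17), np.uint8(158)), (117, np.uint8(14), np.uint8(171)), (120, np.uint8(17), np.uint8(191))]
```

Emit:
apply_moves([
  [[-0.002,0,0.008],[0,0,0],0.9],
  [[-0.005,0,0.016],[0,0,0],0.9],
  [[-0.005,0,0.016],[0,0,0],0.9],
  [[-0.005,0,0.016],[0,0,0],0.6],
  [[-0.005,0,0.016],[0,0,0],0.4],
  [[-0.005,0,0.016],[0,0,0],0.4],
  [[-0.005,0,0.016],[0,0,0],0.4],
  [[-0.005,0,0.016],[0,0,0],0.4],
  [[-0.005,0,-0.08],[0,0,0],0.4],
  [[-0.005,0,-0.2],[0,0,0],0.4],
  [[-0.005,0,-0.35],[0,0,0],0.4],
  [[-0.005,0,-0.5],[0,-0.03,0],0.4],
])

```text
clock: 32.82
eef_pos: [447.4, -61.9, 110.3]
eef_rot: [-3.14, -0.192, 0.124]
wrist_force: [-0.2, 1.1, -1.0]
finger_gap: 56.8
finger_force: 0.0
```

```bash
python3 -c "
from h import *
s=manip.read_state();p=s['eef_pos'];print(loc(p[:2]),p,s['eef_rot'])
go([*pk(1,64,0),100],JY)
ev('pics/s11.png',range(262,296,2),180,196)
print([pr('side',[*pk(2,2+x,20),40]).round(1).tolist() for x in (30,60,94)])
g=cv2.cvtColor(cv2.imread('pics/s11.png'),cv2.COLOR_BGR2HSV)[172:206,252:304,2]
print('\n'.join(''.join('#' if v>195 else '+' if v>160 else '.' if v>125 else ' ' for v in r) for r in g))
toe(2,0,9,123)"
```

```text
[36.9  0.7] [447.37732123 -61.92762976 110.25203702] [-3.13965842 -0.19194244  0.12387741]
go [464.4  20.2 100. ] shift [0.066, -0.317, 0.228] turn [-0.0006, -0.0611, -0.0003]
[(262, [np.float64(194.3)]), (264, [np.float64(187.4)]), (266, [np.float64(181.0)]), (268, [np.float64(192.0)]), (270, [np.float64(181.4), np.float64(191.5)]), (272, [np.float64(181.8), np.float64(189.9)]), (274, [np.float64(190.0)]), (276, [np.float64(190.0)]), (278, [np.float64(190.2)]), (280, [np.float64(190.3)]), (282, [np.float64(190.4)]), (284, [np.float64(190.7)]), (286, [np.float64(190.8)]), (288, []), (290, [np.float64(193.0)]), (292, [np.float64(185.1)]), (294, [np.float64(182.9)])]
[[292.0, 191.4], [282.1, 190.6], [270.8, 189.8]]
...++++.        ........+++++++++++++++++++++++.....
 ..+++..       .........++.++++++++++++++++++.......
  ..++.  ...............++++++++++++++++++++...     
  ..++...++++++++.........++############+++...      
   .+...++####+++.........+##############+..        
   .+...+######++........++##############+.         
   .....+######++.++#++++################+..        
   ...
[... 2043 characters left out ...]
p.uint8(27), np.uint8(100)), (66, np.uint8(26), np.uint8(152)), (69, np.uint8(26), np.uint8(195)), (72, np.uint8(27), np.uint8(195)), (75, np.uint8(27), np.uint8(195)), (78, np.uint8(27), np.uint8(196)), (81, np.uint8(27), np.uint8(196)), (84, np.uint8(27), np.uint8(195)), (87, np.uint8(27), np.uint8(195)), (90, np.uint8(27), np.uint8(195)), (93, np.uint8(25), np.uint8(194)), (96, np.uint8(23), np.uint8(192)), (99, np.uint8(23), np.uint8(194)), (102, np.uint8(24), np.uint8(196)), (105, np.uint8(26), np.uint8(195)), (108, np.uint8(26), np.uint8(193)), (111, np.uint8(26), np.uint8(184)), (114, np.uint8(17), np.uint8(161)), (117, np.uint8(14), np.uint8(175)), (120, np.uint8(16), np.uint8(187))]
```

Emit:
apply_moves([
  [[0.02,-0.1,0.0],[0,-0.02,0],0.4],
  [[0.04,-0.2,0.0],[0,-0.04,0],0.4],
  [[0.066,-0.317,0.05],[0,-0.061,0],0.4],
  [[0.066,-0.317,0.12],[0,-0.061,0],0.4],
  [[0.066,-0.317,0.19],[0,-0.061,0],0.4],
  [[0.066,-0.317,0.228],[0,-0.061,0],0.4],
  [[0.066,-0.317,0.228],[0,-0.061,0],0.4],
  [[0.066,-0.317,0.228],[0,-0.061,0],0.4],
])

```text
clock: 33.58
eef_pos: [467.2, 19.7, 57.2]
eef_rot: [-3.141, -0.002, 0.125]
wrist_force: [0.4, 0.4, 0.8]
finger_gap: 56.4
finger_force: 0.0
```

```bash
python3 -c "
from h import *
go([*pk(1,64.5,0),-6.2+ZB],JY)
toe(1,0,84,126)
t=cv2.cvtColor(cv2.imread('pics/t4.png'),cv2.COLOR_BGR2HSV)
for y in (-12,0,12): print([(x,int(t[tuple(pr('top',[*pk(1,x,y),30]).round().astype(int)[::-1])][2])) for x in range(87,126,3)])
print([(y,*t[tuple(pr('top',[*pk(1,70,y),45]).round().astype(int)[::-1])][[0,2]].tolist()) for y in range(-33,34,3)])"
```

```text
go [464.9  20.2  36.3] shift [-0.009, -0.003, 0.253] turn [-0.0003, -0.0006, -0.0001]
[(84, np.uint8(30), np.uint8(101)), (87, np.uint8(31), np.uint8(105)), (90, np.uint8(30), np.uint8(110)), (93, np.uint8(30), np.uint8(113)), (96, np.uint8(30), np.uint8(116)), (99, np.uint8(29), np.uint8(116)), (102, np.uint8(29), np.uint8(112)), (105, np.uint8(30), np.uint8(106)), (108, np.uint8(30), np.uint8(103)), (111, np.uint8(30), np.uint8(99)), (114, np.uint8(30), np.uint8(94)), (117, np.uint8(30), np.uint8(89)), (120, np.uint8(30), np.uint8(87)), (123, np.uint8(30), np.uint8(85))]
[(87, 195), (90, 193), (93, 188), (96, 185), (99, 190), (102, 194), (105, 192), (108, 186), (111, 172), (114, 159), (117, 171), (120, 183), (123, 192)]
[(87, 195), (90, 194), (93, 191), (96, 188), (99, 194), (102, 194), (105, 189), (108, 180), (111, 173), (114, 162), (117, 179), (120, 187), (123, 191)]
[(87, 196), (90, 195), (93, 187), (96, 184), (99, 190), (102, 195), (105, 195), (108, 194), (111, 175), (114, 163), (117, 175), (120, 187), (123, 190)]
[(-33, 31, 195), (-30, 29, 185), (-27, 20, 156), (-24, 19, 155), (-21, 19, 153), (-18, 21, 174), (-15, 27, 194), (-12, 27, 195), (-9, 26, 195), (-6, 25, 194), (-3, 24, 195), (0, 23, 196), (3, 23, 195), (6, 22, 195), (9, 22, 195), (12, 21, 195), (15, 24, 194), (18, 25, 191), (21, 29, 188), (24, 33, 196), (27, 33, 202), (30, 33, 202), (33, 34, 203)]
```

Emit:
apply_moves([
  [[-0.009,-0.003,0.08],[0,0,0],0.4],
  [[-0.009,-0.003,0.16],[0,0,0],0.4],
  [[-0.009,-0.003,0.22],[0,0,0],0.4],
  [[-0.009,-0.003,0.253],[0,0,0],0.4],
  [[-0.009,-0.003,0.253],[0,0,0],0.4],
  [[-0.009,-0.003,0.253],[0,0,0],0.7],
  [[-0.009,-0.003,0.253],[0,0,0],0.9],
  [[-0.009,-0.003,0.253],[0,0,0],0.9],
  [[-0.009,-0.003,0.253],[0,0,0],0.9],
  [[-0.009,-0.003,0.253],[0,0,0],0.9],
], squeeze=50)

```text
clock: 34.47
eef_pos: [465.9, 20.4, -5.0]
eef_rot: [-3.141, -0.004, 0.125]
wrist_force: [-1.3, -0.6, 7.8]
finger_gap: 39.6
finger_force: 50.0
```

Emit:
apply_moves([
  [[0.0,0,-0.07],[0,0,0],0.9],
  [[0.0,0,-0.14],[0,0,0],0.9],
  [[0.0,0,-0.2],[0,0,0],0.9],
  [[0.03,0,-0.2],[0,0.03,0],0.9],
  [[0.06,0,-0.2],[0,0.06,0],0.9],
  [[0.09,0,-0.2],[0,0.09,0],0.9],
  [[0.11,0,-0.2],[0,0.12,0],0.9],
  [[0.135,0,-0.19],[0,0.145,0],0.9],
  [[0.135,0,-0.173],[0,0.145,0],0.9],
  [[0.135,0,-0.173],[0,0.145,0],0.9],
  [[0.135,0,-0.173],[0,0.145,0],0.9],
])

```text
clock: 35.38
eef_pos: [498.9, 24.7, 37.6]
eef_rot: [-3.14, -0.456, 0.125]
wrist_force: [-0.2, 0.1, -0.6]
finger_gap: 40.2
finger_force: 50.0
```

```bash
python3 -c "
from h import *
s=manip.read_state();p=s['eef_pos'];print(loc(p[:2]),p[2])
go([*pk(1,98.3,0),2.4+ZB],JY,.457)"
```

```text
[98.7 80.2] 37.581012200819885
go [498.5  24.4  44.9] shift [-0.064, 0.001, 0.126] turn [-0.0004, 0.0003, -0.0]
```

Emit:
apply_moves([
  [[0.012,0,0.007],[0,0,0],0.9],
  [[0.0,0,0.035],[0,0,0],0.9],
  [[-0.013,0,0.06],[0,0,0],0.9],
  [[-0.027,0,0.09],[0,0,0],0.9],
  [[-0.04,0,0.113],[0,0,0],0.9],
  [[-0.047,0,0.127],[0,0,0],0.9],
  [[-0.049,0,0.131],[0,0,0],0.9],
  [[-0.049,0,0.131],[0,0,0],0.9],
  [[-0.049,0,0.131],[0,0,0],0.9],
])

```text
clock: 36.13
eef_pos: [502.1, 25.0, 2.9]
eef_rot: [-3.141, -0.459, 0.125]
wrist_force: [-10.7, -2.1, 15.6]
finger_gap: 39.5
finger_force: 65.5
```

```bash
python3 -c "
from h import *
s=manip.read_state();p=s['eef_pos'];print(loc(p[:2]),p[2])
toe(1,12,96,144)
v=cv2.cvtColor(viewer.camera('side'),cv2.COLOR_BGR2HSV)[:,:,2]
ev('pics/s12.png',range(256,292,2),178,205)
for t,f,th in ((22,1,9),(20,1,9),(22,20,0)):
  cc,n=np.cos(np.radians(th)),np.sin(np.radians(th))
  print([pr('side',[*pk(1,t+x*cc-28*n,20),12+f+x*n+28*cc]).round(1).tolist() for x in (30,60,94)])"
```

```text
[102.   80.1] 2.8639311689466416
[(96, np.uint8(23), np.uint8(198)), (99, np.uint8(23), np.uint8(198)), (102, np.uint8(23), np.uint8(198)), (105, np.uint8(23), np.uint8(197)), (108, np.uint8(22), np.uint8(192)), (111, np.uint8(21), np.uint8(167)), (114, np.uint8(22), np.uint8(184)), (117, np.uint8(23), np.uint8(196)), (120, np.uint8(24), np.uint8(197)), (123, np.uint8(26), np.uint8(197)), (126, np.uint8(26), np.uint8(181)), (129, np.uint8(30), np.uint8(173)), (132, np.uint8(33), np.uint8(193)), (135, np.uint8(33), np.uint8(202)), (138, np.uint8(31), np.uint8(197)), (141, np.uint8(23), np.uint8(154))]
[(256, [np.float64(201.3)]), (258, [np.float64(199.1)]), (260, [np.float64(199.1)]), (262, [np.float64(198.4)]), (264, [np.float64(188.4), np.float64(197.7)]), (266, [np.float64(182.5), np.float64(198.3)]), (268, [np.float64(198.6)]), (270, [np.float64(181.6), np.float64(198.3)]), (272, [np.float64(181.7), np.float64(196.0)]), (274, []), (276, []), (278, []), (280, []), (282, []), (284, []), (286, []), (288, []), (290, [])]
[[284.2, 203.2], [273.9, 201.0], [262.3, 198.5]]
[[284.9, 203.3], [274.6, 201.1], [263.0, 198.6]]
[[282.6, 198.7], [272.2, 197.9], [260.3, 197.0]]
```

Emit:
apply_moves([
  [[-0.004,0,-0.012],[0,0,0],0.9],
  [[-0.014,0,-0.015],[0,0,0],0.9],
  [[-0.024,0,-0.02],[0,0,0],0.9],
  [[-0.034,0,-0.024],[0,0,0],0.9],
  [[-0.045,0,-0.029],[0,0,0],0.9],
  [[-0.0575,0,-0.034],[0,0,0],0.9],
  [[-0.0575,0,-0.034],[0,0,0],0.9],
  [[-0.0575,0,-0.034],[0,0,0],0.9],
])

```text
clock: 36.95
eef_pos: [485.5, 23.0, 3.9]
eef_rot: [-3.141, -0.458, 0.125]
wrist_force: [0.4, 0.3, -1.4]
finger_gap: 39.4
finger_force: 50.0
```

```bash
python3 -c "
from h import *
s=manip.read_state();p=s['eef_pos'];print(loc(p[:2]),p[2])
toe(1,12,90,126)
ev('pics/s13.png',range(256,292,2),190,208)
for t,f,th in ((3,1,9),(3,3,9),(3,20,0)):
  cc,n=np.cos(np.radians(th)),np.sin(np.radians(th))
  print([pr('side',[*pk(1,t+x*cc-28*n,20),12+f+x*n+28*cc]).round(1).tolist() for x in (30,60,94)])
g=cv2.cvtColor(cv2.imread('pics/s13.png'),cv2.COLOR_BGR2HSV)[188:218,252:304,2]
print('\n'.join(''.join('#' if v>195 else '+' if v>160 else '.' if v>125 else ' ' for v in r) for r in g))"
```

```text
[85.3 80.2] 3.9467238498441874
[(90, np.uint8(22), np.uint8(193)), (93, np.uint8(21), np.uint8(167)), (96, np.uint8(21), np.uint8(183)), (99, np.uint8(23), np.uint8(194)), (102, np.uint8(24), np.uint8(196)), (105, np.uint8(25), np.uint8(196)), (108, np.uint8(26), np.uint8(191)), (111, np.uint8(21), np.uint8(141)), (114, np.uint8(15), np.uint8(145)), (117, np.uint8(14), np.uint8(174)), (120, np.uint8(15), np.uint8(187)), (123, np.uint8(21), np.uint8(191))]
[(256, [np.float64(202.7)]), (258, [np.float64(202.7)]), (260, [np.float64(201.3)]), (262, [np.float64(197.5)]), (264, [np.float64(199.1)]), (266, [np.float64(199.3)]), (268, [np.float64(198.3)]), (270, [np.float64(197.9)]), (272, [np.float64(198.4)]), (274, [np.float64(198.8)]), (276, [np.float64(198.4)]), (278, [np.float64(195.8)]), (280, []), (282, []), (284, []), (286, []), (288, []), (290, [])]
[[290.8, 203.7], [280.5, 201.5], [268.8, 199.0]]
[[290.9, 203.1], [280.5, 200.9], [268.9, 198.4]]
[[289.3, 199.2], [278.8, 198.4], [266.9, 197.5]]
++..+#######+++###########+...     ..........       
+...+#######+++###########+..  ...   
[... 783 characters left out ...]
..................         
............................... ...........         
     ...   ................................         
           ...............................          
            ..+..........................           
            ..+++..+..................              
            .+++++++++...............               
           ...+++++##+++......+++...                
            .....+#####++++++++++..                 
             ....+##############+..                 
............   ..+##############++.                 
................+###############+..                 
+++++++++++++..++#############+++..                 
+++++++++++++++++++##########+++++..
```

```bash
python3 -c "
from h import *
go([*pk(1,82,0),-1.5+ZB],JY,.37)
go([*pk(1,78.7,0),-7+ZB],JY,.282)"
```

```text
go [482.3  22.4  41. ] shift [-0.022, 0.001, 0.014] turn [-0.0002, -0.0281, -0.0001]
go [479.   22.   35.5] shift [-0.044, 0.001, 0.027] turn [-0.0002, -0.0562, -0.0001]
```

Emit:
apply_moves([
  [[-0.008,0.001,0.005],[0,-0.009,0],0.9],
  [[-0.015,0.001,0.01],[0,-0.018,0],0.9],
  [[-0.022,0.001,0.014],[0,-0.0281,0],0.9],
  [[-0.03,0.001,0.018],[0,-0.037,0],0.9],
  [[-0.037,0.001,0.022],[0,-0.046,0],0.9],
  [[-0.044,0.001,0.027],[0,-0.056,0],0.9],
  [[-0.044,0.001,0.027],[0,-0.056,0],0.9],
  [[-0.044,0.001,0.027],[0,-0.056,0],0.9],
])

```text
clock: 37.72
eef_pos: [479.0, 22.0, -7.0]
eef_rot: [-3.141, -0.283, 0.125]
wrist_force: [0.3, -0.3, -0.8]
finger_gap: 39.9
finger_force: 50.2
```

```bash
python3 -c "
from h import *
s=manip.read_state();p=s['eef_pos'];print(loc(p[:2]),p[2])
toe(1,12,90,126)
ev('pics/s14.png',range(256,292,2),190,210)
print([pr('side',[*pk(1,2+x,20),40]).round(1).tolist() for x in (30,60,94)])"
```

```text
[78.7 80. ] -7.0312556959072205
[(90, np.uint8(23), np.uint8(197)), (93, np.uint8(22), np.uint8(185)), (96, np.uint8(22), np.uint8(182)), (99, np.uint8(23), np.uint8(191)), (102, np.uint8(24), np.uint8(196)), (105, np.uint8(26), np.uint8(197)), (108, np.uint8(27), np.uint8(193)), (111, np.uint8(24), np.uint8(156)), (114, np.uint8(17), np.uint8(156)), (117, np.uint8(14), np.uint8(176)), (120, np.uint8(16), np.uint8(188)), (123, np.uint8(20), np.uint8(192))]
[(256, [np.float64(202.7)]), (258, [np.float64(202.7)]), (260, [np.float64(201.2)]), (262, [np.float64(196.0)]), (264, [np.float64(202.9)]), (266, [np.float64(203.4)]), (268, [np.float64(192.1), np.float64(201.6)]), (270, [np.float64(191.8), np.float64(201.4)]), (272, [np.float64(201.6)]), (274, [np.float64(201.5)]), (276, [np.float64(198.7)]), (278, []), (280, []), (282, []), (284, []), (286, []), (288, []), (290, [])]
[[289.5, 205.2], [279.0, 204.4], [267.2, 203.5]]
```

Emit:
apply_moves([
  [[-0.002,0,0.008],[0,0,0],0.9],
  [[-0.005,0,0.016],[0,0,0],0.9],
  [[-0.005,0,0.016],[0,0,0],0.9],
  [[-0.005,0,0.016],[0,0,0],0.6],
  [[-0.005,0,0.016],[0,0,0],0.4],
  [[-0.005,0,0.016],[0,0,0],0.4],
  [[-0.005,0,0.016],[0,0,0],0.4],
  [[-0.005,0,0.016],[0,0,0],0.4],
  [[-0.005,0,-0.08],[0,0,0],0.4],
  [[-0.005,0,-0.2],[0,0,0],0.4],
  [[-0.005,0,-0.35],[0,0,0],0.4],
  [[-0.005,0,-0.5],[0,-0.03,0],0.4],
])

```text
clock: 38.82
eef_pos: [441.7, 17.6, 108.9]
eef_rot: [-3.14, -0.198, 0.125]
wrist_force: [-0.5, 0.0, -1.4]
finger_gap: 56.4
finger_force: 0.0
```

```bash
python3 -c "
from h import *
s=manip.read_state();p=s['eef_pos'];print(loc(p[:2]),p,s['eef_rot'])
ev('pics/s15.png',range(256,292,2),190,210)
toe(1,12,81,123)
go([*pk(2,110,0),110+ZB],JY)
go([*pk(2,158,0),110+ZB],JY)"
```

```text
[41.1 80.3] [441.65010666  17.64561907 108.94677192] [-3.13957675 -0.19768153  0.12501243]
[(256, [np.float64(202.4)]), (258, [np.float64(202.4)]), (260, [np.float64(200.6)]), (262, [np.float64(194.0)]), (264, [np.float64(204.5)]), (266, [np.float64(205.5)]), (268, [np.float64(191.9), np.float64(203.3)]), (270, [np.float64(191.5), np.float64(203.4)]), (272, [np.float64(203.6)]), (274, [np.float64(203.9)]), (276, [np.float64(204.2)]), (278, [np.float64(190.1), np.float64(204.2)]), (280, [np.float64(190.2), np.float64(204.2)]), (282, [np.float64(190.3), np.float64(204.4)]), (284, [np.float64(190.4), np.float64(204.6)]), (286, [np.float64(190.4), np.float64(204.6)]), (288, [np.float64(190.4), np.float64(199.0)]), (290, [])]
[(81, np.uint8(25), np.uint8(194)), (84, np.uint8(24), np.uint8(195)), (87, np.uint8(23), np.uint8(195)), (90, np.uint8(23), np.uint8(194)), (93, np.uint8(23), np.uint8(189)), (96, np.uint8(23), np.uint8(191)), (99, np.uint8(23), np.uint8(194)), (102, np.uint8(24), np.uint8(194)), (105, np.uint8(26), np.uint8(194)), (108, np.uint8(27), np.uint8(192)), (111, np.uint8(26), np.uint8(169)), (114, np.uint8(18), np.uint8(161)), (117, np.uint8(14), np.uint8(174)), (120, np.uint8(15), np.uint8(186))]
go [520.  -53.5 152.5] shift [0.25, 0.319, 0.065] turn [-0.0001, -0.0644, 0.0002]
go [567.7 -47.5 152.5] shift [0.438, 0.319, 0.104] turn [-0.0001, -0.0644, 0.0002]
```

Emit:
apply_moves([
  [[0.06,0.05,0.01],[0,-0.02,0],0.45],
  [[0.15,0.12,0.03],[0,-0.04,0],0.45],
  [[0.24,0.18,0.05],[0,-0.0644,0],0.45],
  [[0.33,0.25,0.08],[0,-0.0644,0],0.45],
  [[0.438,0.319,0.104],[0,-0.0644,0],0.45],
  [[0.438,0.319,0.104],[0,-0.0644,0],0.45],
  [[0.438,0.319,0.104],[0,-0.0644,0],0.45],
  [[0.438,0.319,0.104],[0,-0.0644,0],0.45],
], squeeze=20)

```text
clock: 39.58
eef_pos: [565.4, -47.1, 103.5]
eef_rot: [-3.14, 0.004, 0.126]
wrist_force: [-0.2, 0.1, -0.3]
finger_gap: 51.8
finger_force: 0.0
```

```bash
python3 -c "
from h import *
go([*pk(2,158,0),30+ZB],JY)
g=cv2.cvtColor(viewer.camera('top'),cv2.COLOR_BGR2HSV)
m=cv2.inRange(g,(0,0,80),(180,60,255));m[:, :240]=0;m[:,350:]=0;m[:160]=0;m[260:]=0
for r in rect('top',m,43,40): print(*r[:4],loc(r[1]))"
```

```text
go [567.7 -47.5  72.5] shift [0.01, 0.003, 0.294] turn [-0.0006, 0.0013, 0.0003]
[341. 237.] [ 425.3 -170.4] [31.9 40.8] -1.448 [   1.4 -104.2]
[251. 185.] [555.1  47.4] [25.1 34.1] -1.408 [157.4  95.7]
```

Keeper still at 158. Descend and grip.

Emit:
apply_moves([
  [[0.008,0.003,0.08],[0,0,0],0.45],
  [[0.008,0.003,0.16],[0,0,0],0.45],
  [[0.008,0.003,0.24],[0,0,0],0.45],
  [[0.008,0.003,0.285],[0,0,0],0.45],
  [[0.008,0.003,0.285],[0,0,0],0.6],
  [[0.008,0.003,0.285],[0,0,0],0.9],
  [[0.008,0.003,0.285],[0,0,0],0.9],
  [[0.008,0.003,0.285],[0,0,0],0.9],
  [[0.008,0.003,0.285],[0,0,0],0.9],
  [[0.008,0.003,0.285],[0,0,0],0.9],
])

```text
clock: 40.47
eef_pos: [568.4, -47.2, 34.3]
eef_rot: [-3.14, 0.002, 0.126]
wrist_force: [-1.5, 5.0, 6.5]
finger_gap: 23.8
finger_force: 20.0
```

```bash
python3 -c "
from h import *
go([*pk(2,113,0),32+ZB],JY)
print(loc(manip.read_state()['eef_pos'][:2]))"
```

```text
go [523.  -53.1  74.5] shift [-0.183, 0.001, 0.01] turn [-0.0006, 0.0006, 0.0002]
[158.7   0.2]
```

Emit:
apply_moves([
  [[-0.02,0,0],[0,0,0],0.9],
  [[-0.04,0,0],[0,0,0],0.9],
  [[-0.06,0,0],[0,0,0],0.9],
  [[-0.08,0,0],[0,0,0],0.9],
  [[-0.1,0,0],[0,0,0],0.9],
  [[-0.12,0,0],[0,0,0],0.9],
  [[-0.14,0,0],[0,0,0],0.9],
  [[-0.16,0,0],[0,0,0],0.9],
  [[-0.175,0,0],[0,0,0],0.9],
  [[-0.185,0,0],[0,0,0],0.9],
  [[-0.188,0,0],[0,0,0],0.9],
  [[-0.188,0,0],[0,0,0],0.9],
])

```text
clock: 41.47
eef_pos: [523.4, -52.9, 34.4]
eef_rot: [-3.14, -0.002, 0.126]
wrist_force: [13.0, 8.5, -5.4]
finger_gap: 23.9
finger_force: 20.0
```

```bash
python3 -c "
from h import *
print(loc(manip.read_state()['eef_pos'][:2]))"
```

```text
[113.4   0.2]
```

Emit:
apply_moves([
  [[0,0,0],[0,0,0],0.5],
  [[0,0,0],[0,0,0],0.45],
  [[0,0,0],[0,0,0],0.45],
  [[0,0,0],[0,0,0],0.45],
  [[0,0,-0.1],[0,0,0],0.45],
  [[0,0,-0.25],[0,0,0],0.45],
  [[0,0,-0.4],[0,0,0],0.45],
  [[0,0,-0.5],[0,0,0],0.45],
  [[-0.1,0.1,-0.55],[0,0,0],0.45],
  [[-0.2,0.22,-0.55],[0,0,0],0.45],
  [[-0.3,0.34,-0.55],[0,0,0],0.45],
  [[-0.4,0.46,-0.55],[0,0,0],0.45],
])

```text
clock: 42.47
eef_pos: [435.8, -181.5, 171.4]
eef_rot: [-3.141, 0.003, 0.126]
wrist_force: [1.0, -1.3, 1.0]
finger_gap: 51.8
finger_force: 0.0
```

Emit:
apply_moves([
  [[-0.1,0.12,0],[0,0,0],0.45],
  [[-0.2,0.24,0],[0,0,0],0.45],
  [[-0.3,0.36,0],[0,0,0],0.45],
  [[-0.3,0.5,0],[0,0,0],0.45],
  [[-0.3,0.65,0],[0,0,0],0.45],
  [[-0.3,0.8,0],[0,0,0],0.45],
  [[-0.3,0.95,0],[0,0,0],0.45],
  [[-0.3,0.95,0],[0,0,0],0.45],
  [[-0.3,0.95,0],[0,0,0],0.45],
])

```text
clock: 43.22
eef_pos: [391.7, -426.5, 169.9]
eef_rot: [-3.139, 0.004, 0.124]
wrist_force: [-1.0, 0.5, 0.1]
finger_gap: 51.8
finger_force: 0.0
```

```bash
python3 -c "
from h import *
t=viewer.camera('top');cv2.imwrite('pics/t9.png',t);g=cv2.cvtColor(t,cv2.COLOR_BGR2HSV)
m=cv2.inRange(g,(0,0,80),(180,60,255));m[:, :240]=0;m[:,355:]=0;m[:160]=0;m[265:]=0
for r in rect('top',m,43,40): print(*r[:4],loc(r[1]))
ev('pics/s19.png',range(268,292,2),186,208)
m=cv2.inRange(g,(0,120,50),(18,255,112));m[:,:385]=0;m[:165]=0;m[265:]=0;m[:,455:]=0
for r in rect('top',m,30,60): print('tray',*r[:4])"
```

```text
[299. 243.] [411.7 -66.6] [ 33.7 252.7] -1.445 [0.9 0.5]
[268. 201.] [515.3   6.4] [ 24.8 105.4] -1.445 [112.8  60. ]
[318. 194.] [ 530.4 -114.9] [24.5 99.5] -1.449 [112.6 -62.2]
[(268, [np.float64(203.8)]), (270, [np.float64(191.0), np.float64(203.8)]), (272, [np.float64(190.2), np.float64(204.0)]), (274, [np.float64(190.3), np.float64(204.3)]), (276, [np.float64(190.4), np.float64(204.5)]), (278, [np.float64(190.6), np.float64(204.6)]), (280, [np.float64(190.6), np.float64(204.6)]), (282, [np.float64(190.7), np.float64(204.7)]), (284, [np.float64(190.8), np.float64(205.0)]), (286, [np.float64(190.8), np.float64(205.3)]), (288, [np.float64(191.2), np.float64(205.4)]), (290, [np.float64(191.4), np.float64(203.7)])]
tray [450. 254.] [ 384.8 -433.7] [19.1 49.1] -0.055
tray [417. 231.] [ 440.5 -355.7] [26.7 54.7] -0.043
tray [414. 196.] [ 526.7 -353.2] [27.  54.7] -0.003
```

Keeper is shut at 112.7 mm (nominal 113), both blanks are flat, and both offcuts are in the tray.

```bash
python3 -c "
from cell import manip
print(manip.sign_off())"
```

```text
the job is handed in; nothing more can be done
None
```

The job is handed in: both offcuts are in the scrap tray, both blanks measure flat in pockets 1 and 2 with tongues under the lip, and the keeper bar is fully shut over their toes; the contact force while seating one blank briefly reached about 48 N.

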